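# Set up the sieve stack over the tub

### The arm

A 6-joint arm with a two-finger parallel gripper is mounted at the origin on the work surface. World frame = base frame: x ahead of the robot, y to its left, z up, the work surface at z = 0. Lengths are in mm, angles in rad, forces in N, time in s.
With the tool pointing down it reaches from about 325 to 775 mm from the base axis. Payload 5.5 kg.
Tool frame: the origin (TCP) lies between the finger pads; the fingertips stand 8 mm ahead of it and the grasp point (between the pads) lies 11 mm behind it; z points along the fingers, y is the line along which they close (so a half turn about z gives the same grasp; the last joint's range is limited). The gripper opens to 85 mm and grips with 20 to 120 N. Pads are 22 mm wide; open, the fingers measure 114 mm over their backs; the gripper's body (76 mm by 85 mm) begins 54 mm behind the grasp point. The pads swing forward as they close: fully open they stand 13 mm farther back than shut.
Start: joints at [1.145, 0.091, 1.231, -0, 1.82, -0.057], TCP at [216.303, 559.669, 239.275] pointing down, gripper open.
Joint ranges: [-2.87, 2.87], [-0.86, 2.18], [0.17, 2.46], [-1.51, 4.65], [0.06, 2.69], [-2.65, 2.65]. Speed limits (rad/s): [2.57, 2.57, 3.01, 3.14, 3.14, 3.14].

### API

Orientations are given as a unit quaternion [w, x, y, z].
In Python, from cell import telemetry, cams, workorder gives the robot as it stands.
- The arm moves only by the tool move_arm, never from a script. Its argument "commands" is a list of rows, each an object of numbers: "tx", "ty", "tz": the shift along the tool's x, y, z in cm; "rx", "ry", "rz": the turn, a rotation vector about the tool's x, y, z in rad; "fingers": the closure, from -1 (fully open) to 1 (shut), so that 0 is half open. A call has 1 to 20 rows; each row shifts and turns the commanded pose from where the row before left it, along the tool's axes as they then stand; what a row does not reach is not made up. A row lasts 1/12 s, in which the tool goes at most 41.7 mm and 7.16 degrees, less where a joint would pass 70% of its speed; a pose out of reach is approached as far as the arm can. A call is refused whole if a number of a shift passes 4.17 or a number of a turn 0.125, either way. A call with a gripper value outside its range is refused whole. The fingers move at their own pace and stop on an object; "force" is the grip in N (left out, the last holds). Time passes only in rows, so rows that do not move let the fingers close. It gives the time, the measured TCP pose, the force, the opening and the grip force at its end, in the units of the state.
- telemetry.state(): the state, without advancing time (a new reading comes with each control period).
- cams.read_camera(name): name is "scene" or "top" or "wrist"; returns a dict with "pixels" (480x640x3 uint8, red, green, blue), "intrinsics" (3x3 intrinsics, pixels), "origin" and "attitude" of the camera in the world. Camera axes: x right, y down, z forward; pixel columns grow to the right and rows downward; lengths in mm; the calibration is good to about 2 mm. A picture is of the moment at which its call begins. There is no depth.
- workorder.sign_off(): hands the job in; it is judged then, once.
Trained networks look in a picture, given as the dict that the camera call returned (one of the last four; its "shot" number tells which), for a name from the list of things; names that differ only in an ending like _2 or _b are one class to them, and where a whole thing is asked for, a point or a joint stands for the part that bears it (a point fixed in the world has none). Each returns a list of dicts, best first, with "score" (0 to 1); they miss things now and then, are a little off and sometimes report something else, mostly with a low value. They report only what shows in the picture. A call takes as long as a camera call. They do not tell look-alikes from the thing itself.
- cams.recognise(picture, name): "location" ([column, row] in pixels, amid what is visible of it).
- cams.silhouettes(picture, name): "region" (480x640 bool, what is visible of it) and "location" ([column, row] in pixels, amid what is visible of it).
The state is a dict: "time": time; "q": joint angles; "joint_vel": joint speeds; "tau": joint torques, N m; "eef_pos": TCP position; "orientation": TCP orientation; "wrist_force": force on the tool from outside, world axes, zero at the start; "wrist_torque": the same for the moment, N m; "grip_width": opening from 0.0 (shut) to 1.0 (fully open); "grip_force": force on a finger pad.
Only numpy, scipy, OpenCV 4.12 (cv2) and the standard library are available. Lean on these libraries where they do the work, as an engineer would, in place of code of your own. Each camera call takes 0.05 s, during which the arm holds its last target. There are 200 camera calls.

### The job

Get the bench ready for sieving: lay the two wooden battens flat across the narrow width of the blue tub, side by side and square to it, about 7 cm apart from centre line to centre line, evenly about the tub's middle and with their ends overhanging the two long rims about equally. Then build the sieve stack on the battens, centred over the tub, finest mesh at the bottom and coarsest at the top: first the green sieve, then the yellow, then the red, each sitting level and fully seated in the one below. Leave the seed jar, the clay pot, the spray bottle and the seed tin standing where they are.

Things in the scene. Friction and masses are not known exactly. Their poses are not given: they have to be found in the camera images.
- tub: Open blue plastic tub, the target, loose on the bench, 0.7 kg: outside of the rim 170 (its x axis, the narrow width) x 230 (its y axis, the long way), 80 high, level 10 mm wide rim, inside 150 x 210. Origin: centre of its underside; z up; the top of the rim is 80 mm above it. The battens lie along the tub's x, at about 35 mm either side of its middle in y.
- batten_white: White-painted wooden batten, 230 long (its x axis) x 18 wide (y) x 12 high (z), 0.03 kg, lying flat on the bench. Origin: centre of its underside. Either batten may go on either side.
- batten_dark: Dark brown wooden batten, 230 long (its x axis) x 18 wide (y) x 12 high (z), 0.03 kg, lying flat on the bench. Origin: centre of its underside. Either batten may go on either side.
- sieve_fine: Sieve, green frame, fine mesh (3.5 mm openings), 0.12 kg, right way up. Origin: centre of underside, z up. Ring: outside dia 120, wall 10 (inside 100), from 10 to 44 above the origin, open on top: pinch the wall, a finger inside, one outside. Mesh at 12. Foot below the ring: 0 to 10, dia 86 widening to 90; it drops into the ring below with 5 mm play and then sits 34 above that sieve. Any yaw.
- sieve_medium: Sieve, yellow frame, medium mesh (7.5 mm openings), 0.12 kg, right way up. Origin: centre of underside, z up. Ring: outside dia 120, wall 10 (inside 100), from 10 to 44 above the origin, open on top: pinch the wall, a finger inside, one outside. Mesh at 12. Foot below the ring: 0 to 10, dia 86 widening to 90; it drops into the ring below with 5 mm play and then sits 34 above that sieve. Any yaw.
- sieve_coarse: Sieve, red frame, coarse mesh (16 mm openings), 0.12 kg, right way up. Origin: centre of underside, z up. Ring: outside dia 120, wall 10 (inside 100), from 10 to 44 above the origin, open on top: pinch the wall, a finger inside, one outside. Mesh at 12. Foot below the ring: 0 to 10, dia 86 widening to 90; it drops into the ring below with 5 mm play and then sits 34 above that sieve. Any yaw.
- seed_jar: Bystander: small glass jar with a yellow lid, 54 diameter, 75 high. Origin: centre of its underside.
- clay_pot: Bystander: terracotta pot, 86 diameter at the rim, 68 high. Origin: centre of its underside.
- spray_bottle: Bystander: white spray bottle with a green trigger head, 72 diameter, 204 high; the nozzle points along its -x, reaching 68 mm from the axis. Origin: centre of its underside.
- seed_tin: Bystander: round aluminium tin with a paper label on its lid, 67 diameter, 42 high. Origin: centre of its underside.
There are look-alikes about, which are no part of the job. Leave any purple look-alike of the sieve_medium alone.

How it is judged:
By the outcome, as a careful person would: the job done as asked, in the order asked, and still so for the second after the job is handed in, with the robot touching nothing.
It also fails if it takes over 126 s, if anything falls off the work surface, if the arm or the gripper's body presses on something with over 40 N, if the wrist force passes 120 N, or if a joint passes its speed limit or range.

## Working session

There is one attempt and no reset: what is moved stays moved. The work goes in short steps, Python scripts to look and compute and a tool call to move; the robot and the scene stay as the last step left them, time stands still between calls to the robot, and variables do not carry over. Pictures are saved under pics/ and viewed, at most 14 in all, crops included, and the job is handed in when it is done.

Besides the shell and the picture viewer there is one more tool, called as name([rows], argument=value, ...), one row to a line, values as JSON. move_arm: Moves the arm, as the interface text tells. Its arguments: {"type":"object","properties":{"commands":{"type":"array"},"force":{"type":"number"}},"required":["commands"]}

```bash
ls; mkdir -p pics; python3 - <<'E'
from cell import telemetry,cams
import cv2
for n in ["scene","top"]:
    p=cams.read_camera(n); cv2.imwrite(f"pics/{n}0.png",p["pixels"][:,:,::-1]); print(n,p["intrinsics"],p["origin"],p["attitude"])
s=telemetry.state(); print(s)
E
```

```text
pics
scene [[520.16379825   0.         319.54604614]
 [  0.         520.16379825 241.94948913]
 [  0.           0.           1.        ]] [1201.55373892 -421.53656725 1061.68970828] [-0.30134473  0.82665992  0.44345094 -0.17080985]
top [[519.32025213   0.         320.77439228]
 [  0.         519.32025213 244.17208009]
 [  0.           0.           1.        ]] [ 280.46014487   66.1778384  1363.89719827] [-0.04609501  0.70616541 -0.70451204  0.05355791]
{'time': 0.1, 'q': array([ 1.14530478e+00,  9.17957971e-02,  1.23180292e+00, -1.56607936e-05,
        1.81978408e+00, -5.67015549e-02]), 'joint_vel': array([ 0.00091769, -0.00094859, -0.00368923, -0.00145352,  0.00058222,
       -0.00046078]), 'tau': array([ 2.66104493e-03, -4.60217214e+01, -4.19217861e+01,  7.15493115e-05,
        1.06360711e-02, -1.24230414e-05]), 'eef_pos': array([216.1988646 , 559.43372513, 238.2354461 ]), 'orientation': array([-2.06343863e-04,  1.83353637e-01,  9.83046613e-01, -8.70999127e-04]), 'wrist_force': array([-0.82912853,  0.25552026,  1.03820032]), 'wrist_torque': array([-0.0136396 , -0.00465555,  0.0207003 ]), 'grip_force': 0.0, 'grip_width': 1.0008116275431453}
```

View pics/scene0.png

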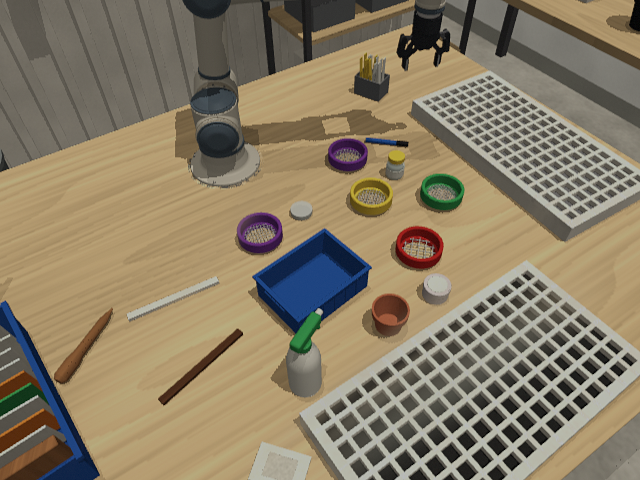

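View pics/top0.png

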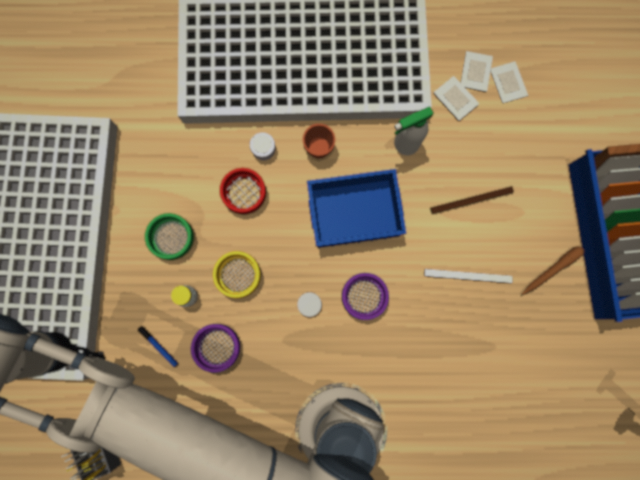

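```bash
cat > h.py <<'E'
import numpy as np,cv2
from scipy.spatial.transform import Rotation as R
from scipy.optimize import least_squares
from cell import telemetry,cams
def rot(p): a=np.array(p["attitude"]); return R.from_quat(a[[1,2,3,0]]).as_matrix()
def proj(p,P):
    c=(np.atleast_2d(P)-p["origin"])@rot(p); u=c@p["intrinsics"].T; return u[:,:2]/u[:,2:]
def back(p,uv,z):
    uv=np.atleast_2d(uv).astype(float); d=np.c_[uv,np.ones(len(uv))]@np.linalg.inv(p["intrinsics"]).T@rot(p).T
    o=np.array(p["origin"]); return o+d*((z-o[2])/d[:,2:])
def cen(poly):
    m=cv2.moments(poly.astype(np.float32).reshape(-1,1,2)); return np.array([m["m10"],m["m01"]])/m["m00"]
t=np.linspace(0,2*np.pi,60)[:-1]
def ring(x,y,z0=0):
    return np.vstack([np.c_[x+r*np.cos(t),y+r*np.sin(t),0*t+z0+z] for r,z in((60,44),(60,10),(43,0))])
def box(x,y,a,L,W,z0,z1):
    q=np.array([[L,W],[L,-W],[-L,-W],[-L,W]])/2; q=q@np.array([[np.cos(a),np.sin(a)],[-np.sin(a),np.cos(a)]])+[x,y]
    return np.vstack([np.c_[q,[z]*4] for z in (z0,z1)])
def hull(p,P): return cv2.convexHull(proj(p,P).astype(np.float32)).reshape(-1,2)
def mhull(m):
    c=max(cv2.findContours(m.astype(np.uint8),cv2.RETR_EXTERNAL,cv2.CHAIN_APPROX_NONE)[0],key=cv2.contourArea); return cv2.convexHull(c).reshape(-1,2)
def fit_ring(p,m,z0=0):
    h=mhull(m); c=cen(h); g=back(p,c,z0+25)[0,:2]
    s=least_squares(lambda v:cen(hull(p,ring(*v,z0)))-c,g,diff_step=1e-3); return s.x, cv2.contourArea(h.astype(np.float32))/cv2.contourArea(hull(p,ring(*s.x,z0)))
def rect(p,m,z):
    h=mhull(m); return cv2.minAreaRect(back(p,h,z)[:,:2].astype(np.float32))
E
python3 - <<'E'
from h import *
for n in("top","scene"):
    p=cams.read_camera(n); hsv=cv2.cvtColor(p["pixels"],cv2.COLOR_RGB2HSV)
    for k in("sieve_fine","sieve_medium","sieve_coarse","tub","batten_white","batten_dark","spray_bottle","clay_pot","seed_tin","seed_jar"):
        for d in cams.silhouettes(p,k)[:3]:
            m=d["region"]; 
            if d["score"]<.3 or m.sum()<50: continue
            if "sieve" in k:
                e=m&(hsv[...,1]>120); f,a=fit_ring(p,m); print(n,k,round(d["score"],2),np.round(d["location"]),"hue",np.median(hsv[...,0][e]),f.round(1),round(a,3))
            elif k=="tub": print(n,k,d["score"],rect(p,m,80))
            elif "batten" in k: print(n,k,d["score"],np.round(d["location"]),rect(p,m,12))
            else: print(n,k,round(d["score"],2),np.round(d["location"]),back(p,d["location"],35).round())
E
```

```text
top sieve_fine 0.62 [166. 238.] hue 66.0 [489.  446.8] 0.969
top sieve_medium 0.94 [370. 288.] hue 143.0 [335.7 -60.1] 0.969
top sieve_medium 0.72 [237. 270.] hue 25.0 [390.6 268.6] 1.013
top sieve_medium 0.58 [207. 348.] hue 143.0 [205.3 319.4] 0.974
top sieve_coarse 0.68 [244. 192.] hue 2.0 [611. 259.] 0.965
top tub 0.73 ((555.933837890625, -34.0506591796875), (177.9910888671875, 235.21669006347656), 7.907399654388428)
top batten_white 0.85 [463. 276.] ((391.2158203125, -331.80767822265625), (228.40963745117188, 21.476640701293945), 85.55956268310547)
top batten_dark 0.87 [472. 200.] ((593.4183959960938, -350.12103271484375), (20.667566299438477, 231.96649169921875), 15.246843338012695)
top spray_bottle 0.66 [262. 146.] [[732. 208.  35.]]
top spray_bottle 0.65 [411. 134.] [[ 766. -188.   35.]]
top seed_jar 0.83 [186. 301.] [[323. 395.  35.]]
scene sieve_fine 0.65 [398. 166.] hue 26.0 [324.  404.5] 0.39
scene sieve_fine 0.58 [442. 188.] hue 67.0 [485.9 443.6] 0.923
scene sieve_medium 0.95 [350. 152.] hue 142.0 [204.  316.6] 0.944
scene sieve_medium 0.83 [261. 228.] hue 142.0 [332.6 
[... 182 characters left out ...]
5858459472656), (205.79641723632812, 256.4258728027344), 8.153325080871582)
scene batten_white 0.77 [170. 299.] ((391.8253479003906, -336.61480712890625), (231.77432250976562, 30.063533782958984), 85.90272521972656)
scene batten_dark 0.73 [199. 363.] ((594.8028564453125, -353.4658508300781), (23.01712989807129, 228.24827575683594), 15.09247875213623)
scene batten_dark 0.69 [440. 192.] ((476.9137878417969, 456.9642028808594), (119.36678314208984, 148.86900329589844), 46.61249542236328)
scene spray_bottle 0.77 [303. 359.] [[ 719. -167.   35.]]
scene clay_pot 0.96 [387. 312.] [[725.  60.  35.]]
scene seed_tin 0.67 [436. 290.] [[743. 195.  35.]]
scene seed_jar 0.71 [398. 163.] [[332. 407.  35.]]
```

```bash
cat >> h.py <<'E'
HUE=dict(fine=(55,80),medium=(20,32),coarse=(-6,5),tub=(105,125))
def cmask(p,k,near,rad):
    hsv=cv2.cvtColor(p["pixels"],cv2.COLOR_RGB2HSV).astype(int); h=(hsv[...,0]+90)%180-90 if k=="coarse" else hsv[...,0]
    m=(h>=HUE[k][0])&(h<=HUE[k][1])&(hsv[...,1]>(165 if k!="tub" else 140))&(hsv[...,2]>40)
    yy,xx=np.mgrid[:480,:640]; return m&(np.hypot(xx-near[0],yy-near[1])<rad)
E
python3 - <<'E'
from h import *
N=dict(top=dict(fine=(170,237),medium=(237,275),coarse=(243,191),tub=(357,209)),scene=dict(fine=(442,190),medium=(372,196),coarse=(420,246),tub=(313,278)))
ims=[]
for n in N:
    p=cams.read_camera(n)
    for k in N[n]:
        m=cmask(p,k,N[n][k],75 if k=="tub" else 34)
        if k!="tub": f,a=fit_ring(p,m); print(n,k,f.round(1),round(a,3)); ims.append((p,ring(*f)))
        else:
            h=mhull(m); c=cen(h); print(n,k,rect(p,m,80),"c80",back(p,c,80).round(1),back(p,cv2.approxPolyDP(h,5,True).reshape(-1,2),80).round(0).tolist())
    if n=="top":
        a=p["pixels"][:,:,::-1][150:390,130:450]; cv2.imwrite("pics/crop.png",cv2.resize(a,(800,600),interpolation=cv2.INTER_CUBIC))
E
```

```text
top fine [504.9 469.1] 0.304
top medium [390.8 268.3] 0.929
top coarse [612.  258.2] 0.892
top tub ((555.866943359375, -35.194969177246094), (168.4005126953125, 227.00076293945312), 8.223675727844238) c80 [[555.3 -35.6  80. ]] [[655.0, -134.0, 80.0], [494.0, -156.0, 80.0], [463.0, 62.0, 80.0], [622.0, 83.0, 80.0]]
scene fine [488.5 442.6] 0.869
scene medium [390.4 265.1] 0.912
scene coarse [610.  254.6] 0.916
scene tub ((575.5594482421875, -47.54742431640625), (198.76358032226562, 248.8565673828125), 8.060009956359863) c80 [[580.1 -53.1  80. ]] [[463.0, 61.0, 80.0], [622.0, 85.0, 80.0], [661.0, 44.0, 80.0], [676.0, -158.0, 80.0], [548.0, -176.0, 80.0], [492.0, -162.0, 80.0]]
```

View pics/crop.png

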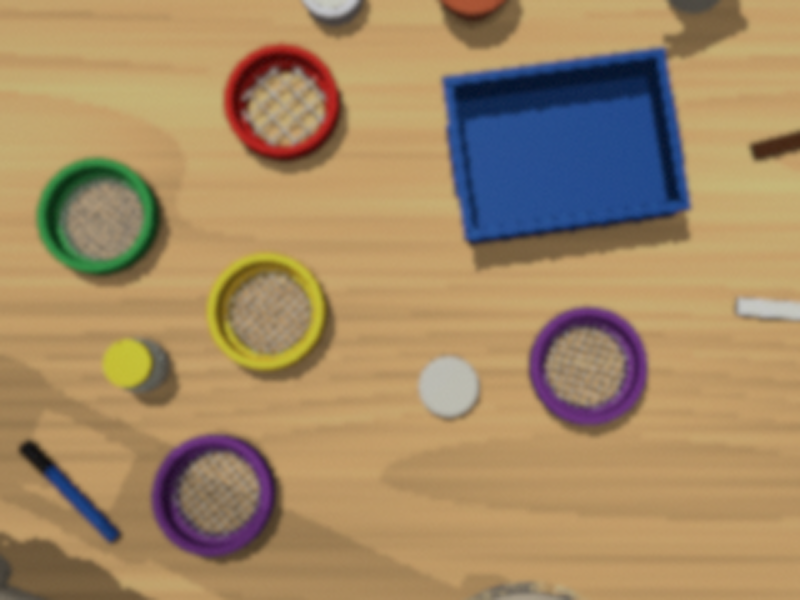

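```bash
cat > plan.py <<'E'
# usage: plan.py x,y,z,phi(deg) ...  -> per waypoint: tool shift (cm) total, rows, rz total
import sys,numpy as np
from scipy.spatial.transform import Rotation as R
from cell import telemetry
s=telemetry.state(); o=s["orientation"]; M=R.from_quat(o[[1,2,3,0]]).as_matrix()
P=np.array(s["eef_pos"]); phi=np.degrees(np.arctan2(M[1,1],M[0,1])); print("at",P.round(1),"phi",phi.round(2),"tilt",np.degrees(np.arccos(-M[2,2])).round(2),"t",s["time"],"w",s["grip_width"],"q6",s["q"][5].round(2))
for a in sys.argv[1:]:
    x,y,z,f=map(float,a.split(",")); d=(np.array([x,y,z])-P)/10
    c,t=np.cos(np.radians(phi)),np.sin(np.radians(phi)); T=np.array([-t*d[0]+c*d[1],c*d[0]+t*d[1],-d[2]])
    n=int(np.ceil(np.linalg.norm(T)/3.8)) or 1; rz=np.radians(phi-f); m=int(np.ceil(abs(rz)/.12))
    print(a,"shift",T.round(2),"rows",n,"each",(T/n).round(2),"| then rz",rz.round(3),"rows",m,"each",(rz/max(m,1)).round(4)); P=np.array([x,y,z]); phi=f
E
python3 plan.py 480,100,240,68.9 391.5,-334,150,-4.4
```

```text
at [216.3 559.7 239.3] phi 68.87 tilt 0.0 t 1.3 w 0.9931901631991776 q6 -0.06
480,100,240,68.9 shift [-41.17 -33.37  -0.07] rows 14 each [-2.94 -2.38 -0.01] | then rz -0.0 rows 1 each -0.0005
391.5,-334,150,-4.4 shift [ -7.37 -43.68   9.  ] rows 12 each [-0.61 -3.64  0.75] | then rz 1.279 rows 11 each 0.1163
```

move_arm([
  {"tx": -2.94, "ty": -2.38, "fingers": 0},
  {"tx": -2.94, "ty": -2.38},
  {"tx": -2.94, "ty": -2.38},
  {"tx": -2.94, "ty": -2.38},
  {"tx": -2.94, "ty": -2.38},
  {"tx": -2.94, "ty": -2.38},
  {"tx": -2.94, "ty": -2.38},
  {"tx": -2.94, "ty": -2.38},
  {"tx": -2.94, "ty": -2.38},
  {"tx": -2.94, "ty": -2.38},
  {"tx": -2.94, "ty": -2.38},
  {"tx": -2.94, "ty": -2.38},
  {"tx": -2.94, "ty": -2.38},
  {"tx": -2.94, "ty": -2.38},
], force=40)

```text
schema error: expected keys tx, ty, tz, rx, ry, rz, fingers
```

move_arm([
  {"tx": -0.61, "ty": -3.64, "tz": 0.75},
  {"tx": -0.61, "ty": -3.64, "tz": 0.75},
  {"tx": -0.61, "ty": -3.64, "tz": 0.75},
  {"tx": -0.61, "ty": -3.64, "tz": 0.75},
  {"tx": -0.61, "ty": -3.64, "tz": 0.75},
  {"tx": -0.61, "ty": -3.64, "tz": 0.75},
  {"tx": -0.61, "ty": -3.64, "tz": 0.75},
  {"tx": -0.61, "ty": -3.64, "tz": 0.75},
  {"tx": -0.61, "ty": -3.64, "tz": 0.75},
  {"tx": -0.61, "ty": -3.64, "tz": 0.75},
  {"tx": -0.61, "ty": -3.64, "tz": 0.75},
  {"tx": -0.61, "ty": -3.64, "tz": 0.75},
])

```text
schema error: expected keys tx, ty, tz, rx, ry, rz, fingers
```

move_arm([
  {"rz": 0.1163},
  {"rz": 0.1163},
  {"rz": 0.1163},
  {"rz": 0.1163},
  {"rz": 0.1163},
  {"rz": 0.1163},
  {"rz": 0.1163},
  {"rz": 0.1163},
  {"rz": 0.1163},
  {"rz": 0.1163},
  {"rz": 0.1163},
  {},
])

```text
schema error: expected keys tx, ty, tz, rx, ry, rz, fingers
```

```bash
python3 plan.py 391.5,-334,150,-4.4; python3 - <<'E'
from h import *
p=cams.read_camera("wrist"); cv2.imwrite("pics/w1.png",p["pixels"][:,:,::-1]); print(p["origin"],p["intrinsics"][0])
for n in ("wrist","top"):
    if n!="wrist": p=cams.read_camera(n)
    for d in cams.silhouettes(p,"batten_white")[:2]: print(n,d["score"],d["location"],rect(p,d["region"],12))
E
```

```text
at [216.3 559.7 239.3] phi 68.87 tilt 0.0 t 1.3 w 0.9931901631991776 q6 -0.06
391.5,-334,150,-4.4 shift [-48.56 -77.05   8.93] rows 25 each [-1.94 -3.08  0.36] | then rz 1.279 rows 11 each 0.1163
[151.22450954 584.86159902 373.66806616] [364.97460706   0.         321.15720737]
top 0.64 [465.0, 274.9] ((389.59197998046875, -330.4056396484375), (225.59878540039062, 23.58085060119629), 86.96007537841797)
top 0.21 [410.1, 135.0] ((791.60400390625, -194.6389617919922), (85.2186279296875, 154.42697143554688), 56.322792053222656)
```

View pics/w1.png

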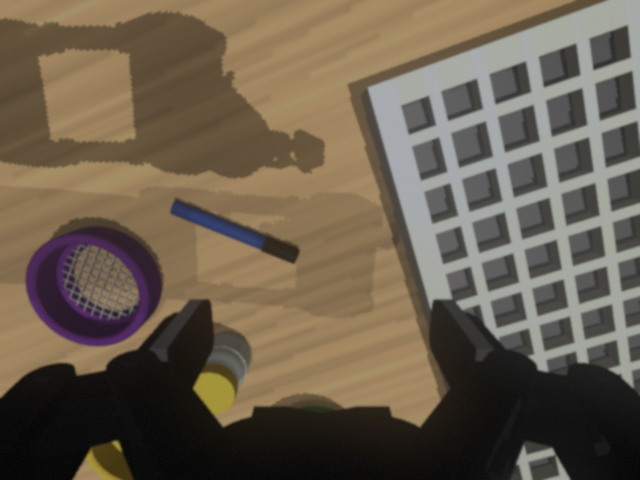

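move_arm([
  {"tx": -3.17, "ty": -2.57, "tz": 0, "rx": 0, "ry": 0, "rz": 0, "fingers": 0},
  {"tx": -3.17, "ty": -2.57, "tz": 0, "rx": 0, "ry": 0, "rz": 0, "fingers": 0},
  {"tx": -3.17, "ty": -2.57, "tz": 0, "rx": 0, "ry": 0, "rz": 0, "fingers": 0},
  {"tx": -3.17, "ty": -2.57, "tz": 0, "rx": 0, "ry": 0, "rz": 0, "fingers": 0},
  {"tx": -3.17, "ty": -2.57, "tz": 0, "rx": 0, "ry": 0, "rz": 0, "fingers": 0},
  {"tx": -3.17, "ty": -2.57, "tz": 0, "rx": 0, "ry": 0, "rz": 0, "fingers": 0},
  {"tx": -3.17, "ty": -2.57, "tz": 0, "rx": 0, "ry": 0, "rz": 0, "fingers": 0},
  {"tx": -3.17, "ty": -2.57, "tz": 0, "rx": 0, "ry": 0, "rz": 0, "fingers": 0},
  {"tx": -3.17, "ty": -2.57, "tz": 0, "rx": 0, "ry": 0, "rz": 0, "fingers": 0},
  {"tx": -3.17, "ty": -2.57, "tz": 0, "rx": 0, "ry": 0, "rz": 0, "fingers": 0},
  {"tx": -3.17, "ty": -2.57, "tz": 0, "rx": 0, "ry": 0, "rz": 0, "fingers": 0},
  {"tx": -3.17, "ty": -2.57, "tz": 0, "rx": 0, "ry": 0, "rz": 0, "fingers": 0},
  {"tx": -3.17, "ty": -2.57, "tz": 0, "rx": 0, "ry": 0, "rz": 0, "fingers": 0},
], force=40)

```text
time: 2.58
eef_pos: [480.8, 97.5, 239.6]
orientation: [0.0, 0.183, 0.983, 0.0]
wrist_force: [1.3, 0.7, 0.1]
grip_width: 0.501
grip_force: 0.0
```

move_arm([
  {"tx": -0.67, "ty": -3.97, "tz": 0.82, "rx": 0, "ry": 0, "rz": 0, "fingers": 0},
  {"tx": -0.67, "ty": -3.97, "tz": 0.82, "rx": 0, "ry": 0, "rz": 0, "fingers": 0},
  {"tx": -0.67, "ty": -3.97, "tz": 0.82, "rx": 0, "ry": 0, "rz": 0, "fingers": 0},
  {"tx": -0.67, "ty": -3.97, "tz": 0.82, "rx": 0, "ry": 0, "rz": 0, "fingers": 0},
  {"tx": -0.67, "ty": -3.97, "tz": 0.82, "rx": 0, "ry": 0, "rz": 0, "fingers": 0},
  {"tx": -0.67, "ty": -3.97, "tz": 0.82, "rx": 0, "ry": 0, "rz": 0, "fingers": 0},
  {"tx": -0.67, "ty": -3.97, "tz": 0.82, "rx": 0, "ry": 0, "rz": 0, "fingers": 0},
  {"tx": -0.67, "ty": -3.97, "tz": 0.82, "rx": 0, "ry": 0, "rz": 0, "fingers": 0},
  {"tx": -0.67, "ty": -3.97, "tz": 0.82, "rx": 0, "ry": 0, "rz": 0, "fingers": 0},
  {"tx": -0.67, "ty": -3.97, "tz": 0.82, "rx": 0, "ry": 0, "rz": 0, "fingers": 0},
  {"tx": -0.67, "ty": -3.97, "tz": 0.82, "rx": 0, "ry": 0, "rz": 0, "fingers": 0},
])

```text
time: 3.5
eef_pos: [390.7, -336.4, 149.0]
orientation: [0.0, 0.183, 0.983, -0.0]
wrist_force: [0.8, 0.4, -0.1]
grip_width: 0.494
grip_force: 0.0
```

move_arm([
  {"tx": 0, "ty": 0, "tz": 0, "rx": 0, "ry": 0, "rz": 0.1163, "fingers": 0},
  {"tx": 0, "ty": 0, "tz": 0, "rx": 0, "ry": 0, "rz": 0.1163, "fingers": 0},
  {"tx": 0, "ty": 0, "tz": 0, "rx": 0, "ry": 0, "rz": 0.1163, "fingers": 0},
  {"tx": 0, "ty": 0, "tz": 0, "rx": 0, "ry": 0, "rz": 0.1163, "fingers": 0},
  {"tx": 0, "ty": 0, "tz": 0, "rx": 0, "ry": 0, "rz": 0.1163, "fingers": 0},
  {"tx": 0, "ty": 0, "tz": 0, "rx": 0, "ry": 0, "rz": 0.1163, "fingers": 0},
  {"tx": 0, "ty": 0, "tz": 0, "rx": 0, "ry": 0, "rz": 0.1163, "fingers": 0},
  {"tx": 0, "ty": 0, "tz": 0, "rx": 0, "ry": 0, "rz": 0.1163, "fingers": 0},
  {"tx": 0, "ty": 0, "tz": 0, "rx": 0, "ry": 0, "rz": 0.1163, "fingers": 0},
  {"tx": 0, "ty": 0, "tz": 0, "rx": 0, "ry": 0, "rz": 0.1163, "fingers": 0},
  {"tx": 0, "ty": 0, "tz": 0, "rx": 0, "ry": 0, "rz": 0.1163, "fingers": 0},
])

```text
time: 4.42
eef_pos: [391.6, -334.4, 149.2]
orientation: [0.0, 0.736, 0.677, -0.0]
wrist_force: [-0.3, 0.1, 0.4]
grip_width: 0.503
grip_force: 0.0
```

```bash
python3 - <<'E'
from h import *
p=cams.read_camera("wrist"); cv2.imwrite("pics/w2.png",p["pixels"][:,:,::-1]); print(p["origin"],p["intrinsics"][0])
for d in cams.silhouettes(p,"batten_white")[:2]: print(d["score"],d["location"],rect(p,d["region"],12))
E
python3 plan.py 391.5,-334,12,-4.4
```

```text
[ 396.44168507 -265.41357157  283.55321957] [364.97460706   0.         321.15720737]
0.9 [321.5, 207.0] ((389.2228698730469, -332.5650939941406), (228.49163818359375, 18.689300537109375), 85.67021942138672)
at [ 391.6 -334.4  149.2] phi -4.5 tilt 0.01 t 4.5167 w 0.5032380916717353 q6 -0.69
391.5,-334,12,-4.4 shift [ 4.000e-02 -1.000e-02  1.372e+01] rows 4 each [ 0.01 -0.    3.43] | then rz -0.002 rows 1 each -0.0017
```

View pics/w2.png

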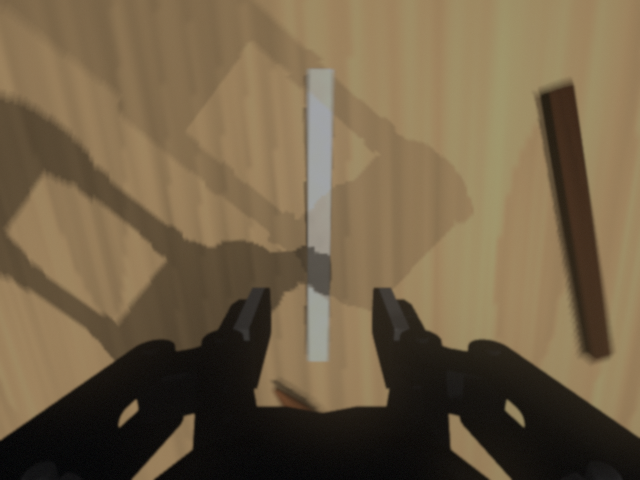

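move_arm([
  {"tx": 0.13, "ty": -0.17, "tz": 3.5, "rx": 0, "ry": 0, "rz": 0, "fingers": 0},
  {"tx": 0, "ty": 0, "tz": 3.5, "rx": 0, "ry": 0, "rz": 0, "fingers": 0},
  {"tx": 0, "ty": 0, "tz": 3.5, "rx": 0, "ry": 0, "rz": 0, "fingers": 0},
  {"tx": 0, "ty": 0, "tz": 2.4, "rx": 0, "ry": 0, "rz": 0, "fingers": 0},
  {"tx": 0, "ty": 0, "tz": 1.0, "rx": 0, "ry": 0, "rz": 0, "fingers": 0},
  {"tx": 0, "ty": 0, "tz": 0, "rx": 0, "ry": 0, "rz": 0, "fingers": 0.3},
  {"tx": 0, "ty": 0, "tz": 0, "rx": 0, "ry": 0, "rz": 0, "fingers": 1},
  {"tx": 0, "ty": 0, "tz": 0, "rx": 0, "ry": 0, "rz": 0, "fingers": 1},
  {"tx": 0, "ty": 0, "tz": 0, "rx": 0, "ry": 0, "rz": 0, "fingers": 1},
  {"tx": 0, "ty": 0, "tz": 0, "rx": 0, "ry": 0, "rz": 0, "fingers": 1},
  {"tx": 0, "ty": 0, "tz": 0, "rx": 0, "ry": 0, "rz": 0, "fingers": 1},
  {"tx": 0, "ty": 0, "tz": 0, "rx": 0, "ry": 0, "rz": 0, "fingers": 1},
  {"tx": 0, "ty": 0, "tz": -2, "rx": 0, "ry": 0, "rz": 0, "fingers": 1},
  {"tx": 0, "ty": 0, "tz": -3, "rx": 0, "ry": 0, "rz": 0, "fingers": 1},
  {"tx": 0, "ty": 0, "tz": -4, "rx": 0, "ry": 0, "rz": 0, "fingers": 1},
  {"tx": 0, "ty": 0, "tz": -4, "rx": 0, "ry": 0, "rz": 0, "fingers": 1},
])

```text
time: 5.85
eef_pos: [389.2, -332.2, 140.2]
orientation: [-0.002, 0.734, 0.679, -0.0]
wrist_force: [0.1, -0.7, -0.3]
grip_width: 0.193
grip_force: 42.3
```

```bash
python3 - <<'E'
from h import *
p=cams.read_camera("wrist"); P=telemetry.state()["eef_pos"]; print(P)
for d in cams.silhouettes(p,"batten_white")[:1]: print(d["score"],d["location"],rect(p,d["region"],P[2]))
E
python3 plan.py 540,20,150,-82 551.1,-0.3,105,-82
```

```text
[ 391.87119737 -334.85429573  150.95031525]
0.87 [319.2, 183.6] ((391.28009033203125, -296.50048828125), (145.83351135253906, 16.926748275756836), 85.55538177490234)
at [ 392.3 -335.3  148.5] phi -4.42 tilt 0.75 t 5.95 w 0.19414895712051736 q6 -0.7
540,20,150,-82 shift [36.56 11.99 -0.15] rows 11 each [ 3.32  1.09 -0.01] | then rz 1.354 rows 12 each 0.1128
551.1,-0.3,105,-82 shift [0.82 2.16 4.5 ] rows 2 each [0.41 1.08 2.25] | then rz 0.0 rows 0 each 0.0
```

move_arm([
  {"tx": 3.46, "ty": 1.33, "tz": 0, "rx": 0, "ry": 0, "rz": 0, "fingers": 1},
  {"tx": 3.46, "ty": 1.33, "tz": 0, "rx": 0, "ry": 0, "rz": 0, "fingers": 1},
  {"tx": 3.46, "ty": 1.33, "tz": 0, "rx": 0, "ry": 0, "rz": 0, "fingers": 1},
  {"tx": 3.46, "ty": 1.33, "tz": 0, "rx": 0, "ry": 0, "rz": 0, "fingers": 1},
  {"tx": 3.46, "ty": 1.33, "tz": 0, "rx": 0, "ry": 0, "rz": 0, "fingers": 1},
  {"tx": 3.46, "ty": 1.33, "tz": 0, "rx": 0, "ry": 0, "rz": 0, "fingers": 1},
  {"tx": 3.46, "ty": 1.33, "tz": 0, "rx": 0, "ry": 0, "rz": 0, "fingers": 1},
  {"tx": 3.46, "ty": 1.33, "tz": 0, "rx": 0, "ry": 0, "rz": 0, "fingers": 1},
  {"tx": 3.46, "ty": 1.33, "tz": 0, "rx": 0, "ry": 0, "rz": 0, "fingers": 1},
  {"tx": 3.46, "ty": 1.33, "tz": 0, "rx": 0, "ry": 0, "rz": 0, "fingers": 1},
])

```text
time: 6.78
eef_pos: [549.6, 3.5, 139.4]
orientation: [-0.0, 0.734, 0.679, -0.0]
wrist_force: [0.8, 0.2, 0.0]
grip_width: 0.193
grip_force: 42.3
```

move_arm([
  {"tx": 0, "ty": 0, "tz": 0, "rx": 0, "ry": 0, "rz": 0.1128, "fingers": 1},
  {"tx": 0, "ty": 0, "tz": 0, "rx": 0, "ry": 0, "rz": 0.1128, "fingers": 1},
  {"tx": 0, "ty": 0, "tz": 0, "rx": 0, "ry": 0, "rz": 0.1128, "fingers": 1},
  {"tx": 0, "ty": 0, "tz": 0, "rx": 0, "ry": 0, "rz": 0.1128, "fingers": 1},
  {"tx": 0, "ty": 0, "tz": 0, "rx": 0, "ry": 0, "rz": 0.1128, "fingers": 1},
  {"tx": 0, "ty": 0, "tz": 0, "rx": 0, "ry": 0, "rz": 0.1128, "fingers": 1},
  {"tx": 0, "ty": 0, "tz": 0, "rx": 0, "ry": 0, "rz": 0.1128, "fingers": 1},
  {"tx": 0, "ty": 0, "tz": 0, "rx": 0, "ry": 0, "rz": 0.1128, "fingers": 1},
  {"tx": 0, "ty": 0, "tz": 0, "rx": 0, "ry": 0, "rz": 0.1128, "fingers": 1},
  {"tx": 0, "ty": 0, "tz": 0, "rx": 0, "ry": 0, "rz": 0.1128, "fingers": 1},
  {"tx": 0, "ty": 0, "tz": 0, "rx": 0, "ry": 0, "rz": 0.1128, "fingers": 1},
  {"tx": 0, "ty": 0, "tz": 0, "rx": 0, "ry": 0, "rz": 0.1128, "fingers": 1},
  {"tx": 0, "ty": 0, "tz": 0, "rx": 0, "ry": 0, "rz": 0, "fingers": 1},
])

```text
time: 7.87
eef_pos: [549.0, 1.7, 139.3]
orientation: [-0.0, 0.998, 0.068, -0.001]
wrist_force: [1.0, 0.2, 0.1]
grip_width: 0.193
grip_force: 42.3
```

```bash
python3 plan.py 551.1,-0.3,93,-82; python3 - <<'E'
from h import *
p=cams.read_camera("wrist"); cv2.imwrite("pics/w3.png",p["pixels"][:,:,::-1])
P=telemetry.state()["eef_pos"]
print(back(p,[[0,0],[639,0],[639,479]],80).round())
m=cmask(p,"tub",(320,240),400); print(m.sum(),rect(p,m,80))
for d in cams.silhouettes(p,"batten_white")[:1]: print(d["score"],d["location"],rect(p,d["region"],P[2]))
E
```

```text
at [549.    1.7 139.3] phi -82.2 tilt 0.06 t 7.8667 w 0.1933343728369762 q6 1.38
551.1,-0.3,93,-82 shift [0.18 0.23 4.63] rows 2 each [0.09 0.11 2.31] | then rz -0.004 rows 1 each -0.0035
[[ 657.  168.   80.]
 [ 698. -126.   80.]
 [ 426. -231.   80.]]
59557 ((564.48388671875, -81.40641784667969), (167.04257202148438, 133.59584045410156), 8.07829761505127)
0.9 [320.2, 186.8] ((580.4495849609375, 6.3480224609375), (158.46450805664062, 18.344696044921875), 7.572356700897217)
```

View pics/w3.png

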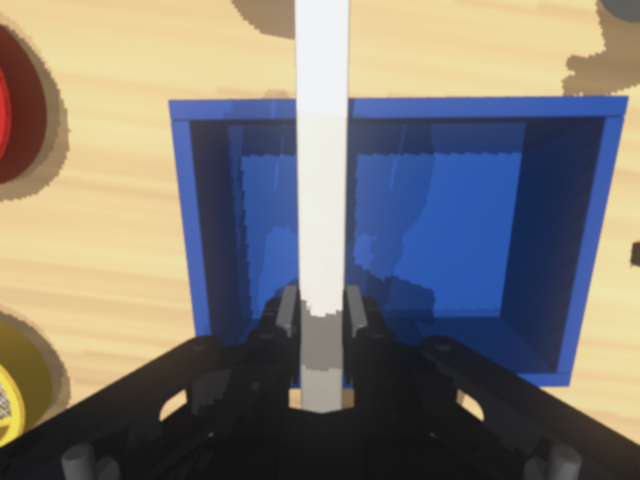

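```bash
python3 - <<'E'
from h import *
p=cams.read_camera("wrist")
q=back(p,[[169,100],[629,96],[570,386]],80)[:,:2]; print(q.round(1))
a,b,c=q; print(np.linalg.norm(a-b),np.linalg.norm(b-c),"ang",np.degrees(np.arctan2(*(a-b)[::-1]))-90,np.degrees(np.arctan2(*(b-c)[::-1])),"centre",((a+c)/2).round(1))
E
```

```text
[[ 623.6   89.6]
 [ 658.2 -136.1]
 [ 491.9 -162.2]]
228.40413121850105 168.34139256529986 ang 8.69571618508914 8.896120002795811 centre [557.8 -36.3]
```

move_arm([
  {"tx": 0.24, "ty": 0.35, "tz": 2.5, "rx": 0, "ry": 0, "rz": -0.012, "fingers": 1},
  {"tx": 0, "ty": 0, "tz": 1.5, "rx": 0, "ry": 0, "rz": 0, "fingers": 1},
  {"tx": 0, "ty": 0, "tz": 0.6, "rx": 0, "ry": 0, "rz": 0, "fingers": 1},
  {"tx": 0, "ty": 0, "tz": 0.3, "rx": 0, "ry": 0, "rz": 0, "fingers": 1},
  {"tx": 0, "ty": 0, "tz": 0, "rx": 0, "ry": 0, "rz": 0, "fingers": 1},
  {"tx": 0, "ty": 0, "tz": 0, "rx": 0, "ry": 0, "rz": 0, "fingers": 1},
])

```text
time: 8.52
eef_pos: [552.4, -1.4, 91.6]
orientation: [0.0, 0.997, 0.077, 0.0]
wrist_force: [0.2, 0.3, 0.8]
grip_width: 0.197
grip_force: 42.3
```

move_arm([
  {"tx": 0, "ty": 0, "tz": 0.15, "rx": 0, "ry": 0, "rz": 0, "fingers": 1},
  {"tx": 0, "ty": 0, "tz": 0, "rx": 0, "ry": 0, "rz": 0, "fingers": 1},
  {"tx": 0, "ty": 0, "tz": 0, "rx": 0, "ry": 0, "rz": 0, "fingers": 0.5},
  {"tx": 0, "ty": 0, "tz": 0, "rx": 0, "ry": 0, "rz": 0, "fingers": 0.3},
  {"tx": 0, "ty": 0, "tz": 0, "rx": 0, "ry": 0, "rz": 0, "fingers": 0.2},
  {"tx": 0, "ty": 0, "tz": 0, "rx": 0, "ry": 0, "rz": 0, "fingers": 0.2},
  {"tx": 0, "ty": 0, "tz": -2, "rx": 0, "ry": 0, "rz": 0, "fingers": 0.2},
  {"tx": 0, "ty": 0, "tz": -4, "rx": 0, "ry": 0, "rz": 0, "fingers": 0.2},
  {"tx": 0, "ty": 0, "tz": -4, "rx": 0, "ry": 0, "rz": 0, "fingers": 0.2},
])

```text
time: 9.27
eef_pos: [550.9, -1.3, 188.4]
orientation: [-0.0, 0.997, 0.076, -0.003]
wrist_force: [0.7, -0.5, 0.2]
grip_width: 0.405
grip_force: 0.0
```

```bash
python3 plan.py 593,-351,150,15.2 593,-351,10,15.2; python3 - <<'E'
from h import *
p=cams.read_camera("top"); cv2.imwrite("pics/t2.png",p["pixels"][:,:,::-1])
for k,z in(("batten_white",92),("batten_dark",12)):
  for d in cams.silhouettes(p,k)[:2]: print(k,d["score"],d["location"],rect(p,d["region"],z))
E
```

```text
at [550.9  -1.3 188.4] phi -81.29 tilt 0.3 t 9.2667 w 0.4048012492634514 q6 1.35
593,-351,150,15.2 shift [-1.14 35.2   3.84] rows 10 each [-0.11  3.52  0.38] | then rz -1.684 rows 15 each -0.1123
593,-351,10,15.2 shift [ 0.  0. 14.] rows 4 each [0.  0.  3.5] | then rz 0.0 rows 0 each 0.0
batten_white 0.67 [342.8, 229.7] ((505.7060546875, -6.4441070556640625), (122.12930297851562, 22.01015853881836), 9.395459175109863)
batten_dark 0.79 [470.9, 199.5] ((592.5547485351562, -351.2430419921875), (23.66990852355957, 233.6786346435547), 15.183300018310547)
```

move_arm([
  {"tx": -0.11, "ty": 3.52, "tz": 0.38, "rx": 0, "ry": 0, "rz": 0, "fingers": 0},
  {"tx": -0.11, "ty": 3.52, "tz": 0.38, "rx": 0, "ry": 0, "rz": 0, "fingers": 0},
  {"tx": -0.11, "ty": 3.52, "tz": 0.38, "rx": 0, "ry": 0, "rz": 0, "fingers": 0},
  {"tx": -0.11, "ty": 3.52, "tz": 0.38, "rx": 0, "ry": 0, "rz": 0, "fingers": 0},
  {"tx": -0.11, "ty": 3.52, "tz": 0.38, "rx": 0, "ry": 0, "rz": 0, "fingers": 0},
  {"tx": -0.11, "ty": 3.52, "tz": 0.38, "rx": 0, "ry": 0, "rz": 0, "fingers": 0},
  {"tx": -0.11, "ty": 3.52, "tz": 0.38, "rx": 0, "ry": 0, "rz": 0, "fingers": 0},
  {"tx": -0.11, "ty": 3.52, "tz": 0.38, "rx": 0, "ry": 0, "rz": 0, "fingers": 0},
  {"tx": -0.11, "ty": 3.52, "tz": 0.38, "rx": 0, "ry": 0, "rz": 0, "fingers": 0},
  {"tx": -0.11, "ty": 3.52, "tz": 0.38, "rx": 0, "ry": 0, "rz": 0, "fingers": 0},
])

```text
time: 10.25
eef_pos: [594.1, -352.5, 149.4]
orientation: [-0.001, 0.997, 0.076, -0.001]
wrist_force: [-1.4, -0.0, 0.8]
grip_width: 0.498
grip_force: 0.0
```

move_arm([
  {"tx": 0, "ty": 0, "tz": 0, "rx": 0, "ry": 0, "rz": -0.1123, "fingers": 0},
  {"tx": 0, "ty": 0, "tz": 0, "rx": 0, "ry": 0, "rz": -0.1123, "fingers": 0},
  {"tx": 0, "ty": 0, "tz": 0, "rx": 0, "ry": 0, "rz": -0.1123, "fingers": 0},
  {"tx": 0, "ty": 0, "tz": 0, "rx": 0, "ry": 0, "rz": -0.1123, "fingers": 0},
  {"tx": 0, "ty": 0, "tz": 0, "rx": 0, "ry": 0, "rz": -0.1123, "fingers": 0},
  {"tx": 0, "ty": 0, "tz": 0, "rx": 0, "ry": 0, "rz": -0.1123, "fingers": 0},
  {"tx": 0, "ty": 0, "tz": 0, "rx": 0, "ry": 0, "rz": -0.1123, "fingers": 0},
  {"tx": 0, "ty": 0, "tz": 0, "rx": 0, "ry": 0, "rz": -0.1123, "fingers": 0},
  {"tx": 0, "ty": 0, "tz": 0, "rx": 0, "ry": 0, "rz": -0.1123, "fingers": 0},
  {"tx": 0, "ty": 0, "tz": 0, "rx": 0, "ry": 0, "rz": -0.1123, "fingers": 0},
  {"tx": 0, "ty": 0, "tz": 0, "rx": 0, "ry": 0, "rz": -0.1123, "fingers": 0},
  {"tx": 0, "ty": 0, "tz": 0, "rx": 0, "ry": 0, "rz": -0.1123, "fingers": 0},
  {"tx": 0, "ty": 0, "tz": 0, "rx": 0, "ry": 0, "rz": -0.1123, "fingers": 0},
  {"tx": 0, "ty": 0, "tz": 0, "rx": 0, "ry": 0, "rz": -0.1123, "fingers": 0},
  {"tx": 0, "ty": 0, "tz": 0, "rx": 0, "ry": 0, "rz": -0.1123, "fingers": 0},
  {"tx": 0, "ty": 0, "tz": 0, "rx": 0, "ry": 0, "rz": 0, "fingers": 0},
])

```text
time: 11.58
eef_pos: [594.1, -350.8, 149.7]
orientation: [-0.001, 0.606, 0.796, -0.0]
wrist_force: [-0.8, 0.8, 0.5]
grip_width: 0.498
grip_force: 0.0
```

```bash
python3 - <<'E'
from h import *
p=cams.read_camera("wrist"); q=cams.read_camera("top")
for d in cams.silhouettes(p,"batten_dark")[:1]: print(d["score"],d["location"],rect(p,d["region"],12))
hs=cv2.cvtColor(q["pixels"],cv2.COLOR_RGB2HSV); 
for d in cams.silhouettes(q,"batten_white")[:1]: print(d["score"],d["location"],rect(q,d["region"],92))
m=cmask(q,"tub",(357,209),75); print(rect(q,m,80))
E
python3 plan.py 593,-351,10,15.2
```

```text
0.94 [323.2, 206.0] ((593.2107543945312, -351.35272216796875), (18.758333206176758, 229.82293701171875), 15.1222505569458)
0.84 [342.1, 208.1] ((551.211181640625, 0.029348373413085938), (227.806884765625, 20.920005798339844), 8.34978199005127)
((562.5623779296875, -81.19044494628906), (168.533447265625, 133.89564514160156), 8.170576095581055)
at [ 594.4 -350.9  150.8] phi 15.05 tilt 0.06 t 11.7833 w 0.4963804756676261 q6 -0.85
593,-351,10,15.2 shift [ 0.03 -0.13 14.08] rows 4 each [ 0.01 -0.03  3.52] | then rz -0.003 rows 1 each -0.0025
```

move_arm([
  {"tx": 0, "ty": -0.12, "tz": 3.5, "rx": 0, "ry": 0, "rz": 0, "fingers": 0},
  {"tx": 0, "ty": 0, "tz": 3.5, "rx": 0, "ry": 0, "rz": 0, "fingers": 0},
  {"tx": 0, "ty": 0, "tz": 3.5, "rx": 0, "ry": 0, "rz": 0, "fingers": 0},
  {"tx": 0, "ty": 0, "tz": 2.5, "rx": 0, "ry": 0, "rz": 0, "fingers": 0},
  {"tx": 0, "ty": 0, "tz": 1.0, "rx": 0, "ry": 0, "rz": 0, "fingers": 0},
  {"tx": 0, "ty": 0, "tz": 0, "rx": 0, "ry": 0, "rz": 0, "fingers": 0.3},
  {"tx": 0, "ty": 0, "tz": 0, "rx": 0, "ry": 0, "rz": 0, "fingers": 1},
  {"tx": 0, "ty": 0, "tz": 0, "rx": 0, "ry": 0, "rz": 0, "fingers": 1},
  {"tx": 0, "ty": 0, "tz": 0, "rx": 0, "ry": 0, "rz": 0, "fingers": 1},
  {"tx": 0, "ty": 0, "tz": 0, "rx": 0, "ry": 0, "rz": 0, "fingers": 1},
  {"tx": 0, "ty": 0, "tz": 0, "rx": 0, "ry": 0, "rz": 0, "fingers": 1},
  {"tx": 0, "ty": 0, "tz": 0, "rx": 0, "ry": 0, "rz": 0, "fingers": 1},
])

```text
time: 12.78
eef_pos: [593.8, -351.7, 12.6]
orientation: [0.001, 0.607, 0.794, 0.0]
wrist_force: [0.2, 0.0, 2.4]
grip_width: 0.195
grip_force: 42.9
```

move_arm([
  {"tx": 0, "ty": 0, "tz": -2, "rx": 0, "ry": 0, "rz": 0, "fingers": 1},
  {"tx": 0, "ty": 0, "tz": -3, "rx": 0, "ry": 0, "rz": 0, "fingers": 1},
  {"tx": 0, "ty": 0, "tz": -4, "rx": 0, "ry": 0, "rz": 0, "fingers": 1},
  {"tx": 0, "ty": 0, "tz": -4, "rx": 0, "ry": 0, "rz": 0, "fingers": 1},
  {"tx": 0, "ty": 0, "tz": -1, "rx": 0, "ry": 0, "rz": 0, "fingers": 1},
  {"tx": 0, "ty": 0, "tz": 0, "rx": 0, "ry": 0, "rz": 0, "fingers": 1},
])

```text
time: 13.28
eef_pos: [595.2, -352.5, 158.3]
orientation: [0.005, 0.607, 0.794, 0.0]
wrist_force: [0.6, -0.2, -0.8]
grip_width: 0.191
grip_force: 42.5
```

```bash
python3 plan.py 562.2,-70.6,150,-81.5
```

```text
at [ 595.2 -352.5  158.3] phi 15.22 tilt 0.58 t 13.2833 w 0.19113848219588103 q6 -0.85
562.2,-70.6,150,-81.5 shift [28.07  4.22  0.83] rows 8 each [3.51 0.53 0.1 ] | then rz 1.688 rows 15 each 0.1125
```

move_arm([
  {"tx": 3.5, "ty": 0.52, "tz": 0, "rx": 0, "ry": 0, "rz": 0, "fingers": 1},
  {"tx": 3.5, "ty": 0.52, "tz": 0, "rx": 0, "ry": 0, "rz": 0, "fingers": 1},
  {"tx": 3.5, "ty": 0.52, "tz": 0, "rx": 0, "ry": 0, "rz": 0, "fingers": 1},
  {"tx": 3.5, "ty": 0.52, "tz": 0, "rx": 0, "ry": 0, "rz": 0, "fingers": 1},
  {"tx": 3.5, "ty": 0.52, "tz": 0, "rx": 0, "ry": 0, "rz": 0, "fingers": 1},
  {"tx": 3.5, "ty": 0.52, "tz": 0, "rx": 0, "ry": 0, "rz": 0, "fingers": 1},
  {"tx": 3.5, "ty": 0.52, "tz": 0, "rx": 0, "ry": 0, "rz": 0, "fingers": 1},
  {"tx": 3.5, "ty": 0.52, "tz": 0, "rx": 0, "ry": 0, "rz": 0, "fingers": 1},
])

```text
time: 13.95
eef_pos: [558.8, -68.5, 149.4]
orientation: [-0.001, 0.607, 0.794, -0.001]
wrist_force: [0.2, 0.1, -1.2]
grip_width: 0.192
grip_force: 42.5
```

move_arm([
  {"tx": 0, "ty": 0, "tz": 0, "rx": 0, "ry": 0, "rz": 0.1125, "fingers": 1},
  {"tx": 0, "ty": 0, "tz": 0, "rx": 0, "ry": 0, "rz": 0.1125, "fingers": 1},
  {"tx": 0, "ty": 0, "tz": 0, "rx": 0, "ry": 0, "rz": 0.1125, "fingers": 1},
  {"tx": 0, "ty": 0, "tz": 0, "rx": 0, "ry": 0, "rz": 0.1125, "fingers": 1},
  {"tx": 0, "ty": 0, "tz": 0, "rx": 0, "ry": 0, "rz": 0.1125, "fingers": 1},
  {"tx": 0, "ty": 0, "tz": 0, "rx": 0, "ry": 0, "rz": 0.1125, "fingers": 1},
  {"tx": 0, "ty": 0, "tz": 0, "rx": 0, "ry": 0, "rz": 0.1125, "fingers": 1},
  {"tx": 0, "ty": 0, "tz": 0, "rx": 0, "ry": 0, "rz": 0.1125, "fingers": 1},
  {"tx": 0, "ty": 0, "tz": 0, "rx": 0, "ry": 0, "rz": 0.1125, "fingers": 1},
  {"tx": 0, "ty": 0, "tz": 0, "rx": 0, "ry": 0, "rz": 0.1125, "fingers": 1},
  {"tx": 0, "ty": 0, "tz": 0, "rx": 0, "ry": 0, "rz": 0.1125, "fingers": 1},
  {"tx": 0, "ty": 0, "tz": 0, "rx": 0, "ry": 0, "rz": 0.1125, "fingers": 1},
  {"tx": 0, "ty": 0, "tz": 0, "rx": 0, "ry": 0, "rz": 0.1125, "fingers": 1},
  {"tx": 0, "ty": 0, "tz": 0, "rx": 0, "ry": 0, "rz": 0.1125, "fingers": 1},
  {"tx": 0, "ty": 0, "tz": 0, "rx": 0, "ry": 0, "rz": 0.1125, "fingers": 1},
  {"tx": 0, "ty": 0, "tz": 0, "rx": 0, "ry": 0, "rz": 0, "fingers": 1},
])

```text
time: 15.28
eef_pos: [559.3, -70.1, 149.4]
orientation: [-0.0, 0.997, 0.072, -0.001]
wrist_force: [0.5, 0.3, -0.7]
grip_width: 0.192
grip_force: 42.5
```

```bash
python3 plan.py 562.2,-70.6,93,-81.5; python3 - <<'E'
from h import *
p=cams.read_camera("wrist"); q=cams.read_camera("top"); P=telemetry.state()["eef_pos"]
for d in cams.silhouettes(p,"batten_dark")[:1]: print(d["score"],d["location"],rect(p,d["region"],P[2]))
for d in cams.silhouettes(p,"batten_white")[:1]: print(d["score"],d["location"],rect(p,d["region"],92))
m=cmask(q,"tub",(357,209),75); print(rect(q,m,80))
E
```

```text
at [559.3 -70.1 149.4] phi -81.7 tilt 0.18 t 15.2833 w 0.19193074881593838 q6 1.24
562.2,-70.6,93,-81.5 shift [0.28 0.09 5.64] rows 2 each [0.14 0.04 2.82] | then rz -0.003 rows 1 each -0.0035
0.79 [321.6, 185.7] ((590.7007446289062, -65.04402160644531), (157.86703491210938, 18.240509033203125), 8.200726509094238)
0.79 [190.5, 174.8] ((584.1679077148438, 1.6384639739990234), (162.89027404785156, 21.1407470703125), 8.785463333129883)
((544.643310546875, 43.83308029174805), (168.1449432373047, 67.71922302246094), 8.879867553710938)
```

move_arm([
  {"tx": 0.28, "ty": 0.07, "tz": 2.6, "rx": 0, "ry": 0, "rz": -0.003, "fingers": 1},
  {"tx": 0, "ty": 0, "tz": 1.8, "rx": 0, "ry": 0, "rz": 0, "fingers": 1},
  {"tx": 0, "ty": 0, "tz": 0.8, "rx": 0, "ry": 0, "rz": 0, "fingers": 1},
  {"tx": 0, "ty": 0, "tz": 0.4, "rx": 0, "ry": 0, "rz": 0, "fingers": 1},
  {"tx": 0, "ty": 0, "tz": 0.1, "rx": 0, "ry": 0, "rz": 0, "fingers": 1},
  {"tx": 0, "ty": 0, "tz": 0, "rx": 0, "ry": 0, "rz": 0, "fingers": 1},
])

```text
time: 15.98
eef_pos: [563.2, -70.6, 95.3]
orientation: [0.0, 0.997, 0.076, 0.0]
wrist_force: [0.2, -1.0, 0.6]
grip_width: 0.19
grip_force: 42.5
```

move_arm([
  {"tx": 0, "ty": 0, "tz": 0.2, "rx": 0, "ry": 0, "rz": 0, "fingers": 1},
  {"tx": 0, "ty": 0, "tz": 0.1, "rx": 0, "ry": 0, "rz": 0, "fingers": 1},
  {"tx": 0, "ty": 0, "tz": 0, "rx": 0, "ry": 0, "rz": 0, "fingers": 1},
  {"tx": 0, "ty": 0, "tz": 0, "rx": 0, "ry": 0, "rz": 0, "fingers": 1},
])

```text
time: 16.32
eef_pos: [563.4, -70.6, 92.5]
orientation: [0.0, 0.997, 0.076, 0.001]
wrist_force: [0.5, -0.5, 2.4]
grip_width: 0.191
grip_force: 42.7
```

move_arm([
  {"tx": 0, "ty": 0, "tz": 0, "rx": 0, "ry": 0, "rz": 0, "fingers": 0.5},
  {"tx": 0, "ty": 0, "tz": 0, "rx": 0, "ry": 0, "rz": 0, "fingers": 0.3},
  {"tx": 0, "ty": 0, "tz": 0, "rx": 0, "ry": 0, "rz": 0, "fingers": 0.2},
  {"tx": 0, "ty": 0, "tz": 0, "rx": 0, "ry": 0, "rz": 0, "fingers": 0.2},
  {"tx": 0, "ty": 0, "tz": -2, "rx": 0, "ry": 0, "rz": 0, "fingers": 0.2},
  {"tx": 0, "ty": 0, "tz": -4, "rx": 0, "ry": 0, "rz": 0, "fingers": 0.2},
  {"tx": 0, "ty": 0, "tz": -4, "rx": 0, "ry": 0, "rz": 0, "fingers": 0.2},
  {"tx": 0, "ty": 0, "tz": -1, "rx": 0, "ry": 0, "rz": 0, "fingers": 0.2},
  {"tx": 0, "ty": 0, "tz": 0, "rx": 0, "ry": 0, "rz": 0, "fingers": 0.2},
])

```text
time: 17.07
eef_pos: [564.7, -70.9, 207.2]
orientation: [0.001, 0.997, 0.076, 0.004]
wrist_force: [0.3, 0.2, 0.1]
grip_width: 0.397
grip_force: 0.0
```

```bash
python3 plan.py 470,400,200,-81.5
```

```text
at [564.7 -70.9 207.2] phi -81.3 tilt 0.51 t 17.0667 w 0.3969494564657313 q6 1.23
470,400,200,-81.5 shift [ -2.23 -47.98   0.72] rows 13 each [-0.17 -3.69  0.06] | then rz 0.004 rows 1 each 0.0035
```

```bash
python3 plan.py 420,430,200,-81.5
```

```text
at [564.7 -70.9 207.2] phi -81.3 tilt 0.51 t 17.0667 w 0.3969494564657313 q6 1.23
420,430,200,-81.5 shift [ -6.72 -51.7    0.72] rows 14 each [-0.48 -3.69  0.05] | then rz 0.004 rows 1 each 0.0035
```

move_arm([
  {"tx": -0.48, "ty": -3.69, "tz": 0, "rx": 0, "ry": 0, "rz": 0, "fingers": 0},
  {"tx": -0.48, "ty": -3.69, "tz": 0, "rx": 0, "ry": 0, "rz": 0, "fingers": 0},
  {"tx": -0.48, "ty": -3.69, "tz": 0, "rx": 0, "ry": 0, "rz": 0, "fingers": 0},
  {"tx": -0.48, "ty": -3.69, "tz": 0, "rx": 0, "ry": 0, "rz": 0, "fingers": 0},
  {"tx": -0.48, "ty": -3.69, "tz": 0, "rx": 0, "ry": 0, "rz": 0, "fingers": 0},
  {"tx": -0.48, "ty": -3.69, "tz": 0, "rx": 0, "ry": 0, "rz": 0, "fingers": 0},
  {"tx": -0.48, "ty": -3.69, "tz": 0, "rx": 0, "ry": 0, "rz": 0, "fingers": 0},
  {"tx": -0.48, "ty": -3.69, "tz": 0, "rx": 0, "ry": 0, "rz": 0, "fingers": 0},
  {"tx": -0.48, "ty": -3.69, "tz": 0, "rx": 0, "ry": 0, "rz": 0, "fingers": 0},
  {"tx": -0.48, "ty": -3.69, "tz": 0, "rx": 0, "ry": 0, "rz": 0, "fingers": 0},
  {"tx": -0.48, "ty": -3.69, "tz": 0, "rx": 0, "ry": 0, "rz": 0, "fingers": 0},
  {"tx": -0.48, "ty": -3.69, "tz": 0, "rx": 0, "ry": 0, "rz": 0, "fingers": 0},
  {"tx": -0.48, "ty": -3.69, "tz": 0, "rx": 0, "ry": 0, "rz": 0, "fingers": 0},
  {"tx": -0.48, "ty": -3.69, "tz": 0, "rx": 0, "ry": 0, "rz": 0, "fingers": 0},
  {"tx": 0, "ty": 0, "tz": 0, "rx": 0, "ry": 0, "rz": 0, "fingers": 0},
  {"tx": 0, "ty": 0, "tz": 0, "rx": 0, "ry": 0, "rz": 0, "fingers": 0},
])

```text
time: 18.4
eef_pos: [416.9, 431.2, 199.2]
orientation: [0.001, 0.997, 0.078, -0.001]
wrist_force: [-0.1, -1.1, 0.1]
grip_width: 0.496
grip_force: 0.0
```

```bash
python3 - <<'E'
from h import *
p=cams.read_camera("wrist"); q=cams.read_camera("top"); cv2.imwrite("pics/w4.png",p["pixels"][:,:,::-1]);cv2.imwrite("pics/t4.png",q["pixels"][:,:,::-1])
for d in cams.silhouettes(p,"sieve_fine")[:2]: print(d["score"],d["location"],fit_ring(p,d["region"]))
m=cmask(p,"fine",proj(p,[488,445,40])[0],110); print("col",fit_ring(p,m))
for k in("batten_white","batten_dark"):
  for d in cams.silhouettes(q,k)[:1]: print(k,d["score"],rect(q,d["region"],92))
m=cmask(q,"tub",(357,209),75); r=mhull(m); print(back(q,cv2.approxPolyDP(r,4,True).reshape(-1,2),80).round(0).tolist(),rect(q,m,80))
cv2.imwrite("pics/t4c.png",cv2.resize(q["pixels"][150:270,280:440,::-1],(800,600),interpolation=cv2.INTER_CUBIC))
E
python3 plan.py
```

```text
0.61 [314.4, 121.8] (array([487.90194208, 445.72866381]), 0.9770418503200327)
0.35 [503.7, 274.4] (array([390.49895942, 269.34316352]), 0.9652099201498126)
at [418.6 429.  200.7] phi -81.35 tilt 0.08 t 18.55 w 0.501387229227035 q6 2.16Traceback (most recent call last):
  File "<stdin>", line 4, in <module>
  File "h.py", line 23, in fit_ring
    h=mhull(m); c=cen(h); g=back(p,c,z0+25)[0,:2]
  File "h.py", line 21, in mhull
    c=max(cv2.findContours(m.astype(np.uint8),cv2.RETR_EXTERNAL,cv2.CHAIN_APPROX_NONE)[0],key=cv2.contourArea); return cv2.convexHull(c).reshape(-1,2)
ValueError: max() iterable argument is empty
```

```bash
python3 - <<'E'
from h import *
q=cams.read_camera("top")
for k in("batten_white","batten_dark"):
  for d in cams.silhouettes(q,k)[:1]: print(k,d["score"],rect(q,d["region"],92))
a=cv2.resize(q["pixels"][150:270,280:440,::-1],(800,600),interpolation=cv2.INTER_CUBIC); cv2.imwrite("pics/t4c.png",a)
print(back(q,[[0+280,150],[439,150]],80).round())
E
python3 plan.py 479.9,499.9,70,-81.5
```

```text
batten_dark 0.69 ((562.63818359375, -69.06483459472656), (230.45481872558594, 19.588289260864258), 8.834522247314453)
[[ 706.  158.   80.]
 [ 708. -251.   80.]]
at [419.  428.8 201.6] phi -81.4 tilt 0.01 t 18.7 w 0.49831510834257847 q6 2.16
479.9,499.9,70,-81.5 shift [ 7.09 -6.11 13.16] rows 5 each [ 1.42 -1.22  2.63] | then rz 0.002 rows 1 each 0.0017
```

View pics/t4c.png

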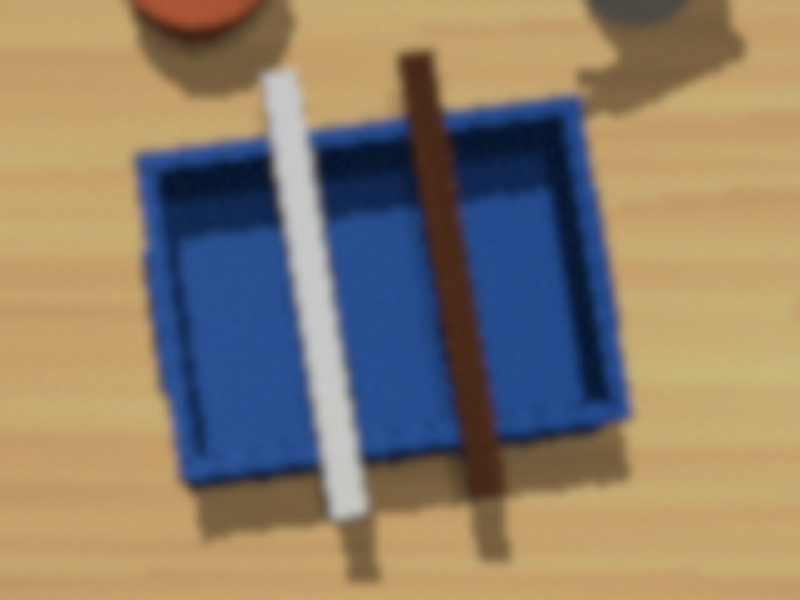

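move_arm([
  {"tx": 1.77, "ty": -1.53, "tz": 0, "rx": 0, "ry": 0, "rz": 0, "fingers": 0},
  {"tx": 1.77, "ty": -1.53, "tz": 0, "rx": 0, "ry": 0, "rz": 0, "fingers": 0},
  {"tx": 1.77, "ty": -1.53, "tz": 2, "rx": 0, "ry": 0, "rz": 0, "fingers": 0},
  {"tx": 1.77, "ty": -1.53, "tz": 3, "rx": 0, "ry": 0, "rz": 0, "fingers": 0},
  {"tx": 0, "ty": 0, "tz": 4, "rx": 0, "ry": 0, "rz": 0, "fingers": 0},
  {"tx": 0, "ty": 0, "tz": 4, "rx": 0, "ry": 0, "rz": 0, "fingers": 0},
  {"tx": 0, "ty": 0, "tz": 0, "rx": 0, "ry": 0, "rz": 0, "fingers": 0},
  {"tx": 0, "ty": 0, "tz": 0, "rx": 0, "ry": 0, "rz": 0, "fingers": 0},
])

```text
time: 19.37
eef_pos: [478.1, 499.1, 68.5]
orientation: [0.002, 0.997, 0.075, -0.003]
wrist_force: [-0.5, -0.7, 1.8]
grip_width: 0.5
grip_force: 0.0
```

```bash
python3 plan.py 479.9,499.9,30,-81.5
```

```text
at [478.1 499.1  68.5] phi -81.36 tilt 0.4 t 19.3667 w 0.4998519228121742 q6 2.18
479.9,499.9,30,-81.5 shift [ 0.19 -0.06  3.85] rows 2 each [ 0.09 -0.03  1.93] | then rz 0.002 rows 1 each 0.0024
```

move_arm([
  {"tx": 0.1, "ty": -0.06, "tz": 2.4, "rx": 0, "ry": 0, "rz": 0, "fingers": 0},
  {"tx": 0, "ty": 0, "tz": 1.4, "rx": 0, "ry": 0, "rz": 0, "fingers": 0},
  {"tx": 0, "ty": 0, "tz": 0, "rx": 0, "ry": 0, "rz": 0, "fingers": 0},
  {"tx": 0, "ty": 0, "tz": 0, "rx": 0, "ry": 0, "rz": 0, "fingers": 0.4},
  {"tx": 0, "ty": 0, "tz": 0, "rx": 0, "ry": 0, "rz": 0, "fingers": 0.6},
  {"tx": 0, "ty": 0, "tz": 0, "rx": 0, "ry": 0, "rz": 0, "fingers": 1},
  {"tx": 0, "ty": 0, "tz": 0, "rx": 0, "ry": 0, "rz": 0, "fingers": 1},
  {"tx": 0, "ty": 0, "tz": 0, "rx": 0, "ry": 0, "rz": 0, "fingers": 1},
  {"tx": 0, "ty": 0, "tz": 0, "rx": 0, "ry": 0, "rz": 0, "fingers": 1},
  {"tx": 0, "ty": 0, "tz": 0, "rx": 0, "ry": 0, "rz": 0, "fingers": 1},
  {"tx": 0, "ty": 0, "tz": 0, "rx": 0, "ry": 0, "rz": 0, "fingers": 1},
], force=50)

```text
time: 20.28
eef_pos: [480.7, 502.8, 36.3]
orientation: [-0.001, 0.997, 0.076, 0.001]
wrist_force: [0.3, -0.0, 5.8]
grip_width: 0.105
grip_force: 47.9
```

move_arm([
  {"tx": 0, "ty": 0, "tz": -1, "rx": 0, "ry": 0, "rz": 0, "fingers": 1},
  {"tx": 0, "ty": 0, "tz": -3, "rx": 0, "ry": 0, "rz": 0, "fingers": 1},
  {"tx": 0, "ty": 0, "tz": -4, "rx": 0, "ry": 0, "rz": 0, "fingers": 1},
  {"tx": 0, "ty": 0, "tz": -4, "rx": 0, "ry": 0, "rz": 0, "fingers": 1},
  {"tx": 0, "ty": 0, "tz": -4, "rx": 0, "ry": 0, "rz": 0, "fingers": 1},
  {"tx": 0, "ty": 0, "tz": 0, "rx": 0, "ry": 0, "rz": 0, "fingers": 1},
])

```text
time: 20.78
eef_pos: [481.8, 503.6, 206.3]
orientation: [-0.005, 0.997, 0.076, 0.006]
wrist_force: [1.0, 0.6, 1.6]
grip_width: 0.109
grip_force: 47.4
```

```bash
python3 - <<'E'
from h import *
p=cams.read_camera("scene"); cv2.imwrite("pics/s5.png",cv2.resize(p["pixels"][60:300,270:590,::-1],(800,600)))
p=cams.read_camera("wrist"); cv2.imwrite("pics/w5.png",p["pixels"][:,:,::-1])
E
python3 plan.py 549,18.5,190,-81.5
```

```text
at [480.7 502.6 197.6] phi -81.3 tilt 0.36 t 20.8833 w 0.10562359784675066 q6 2.18
549,18.5,190,-81.5 shift [-0.57 48.88  0.76] rows 13 each [-0.04  3.76  0.06] | then rz 0.004 rows 1 each 0.0036
```

View pics/s5.png

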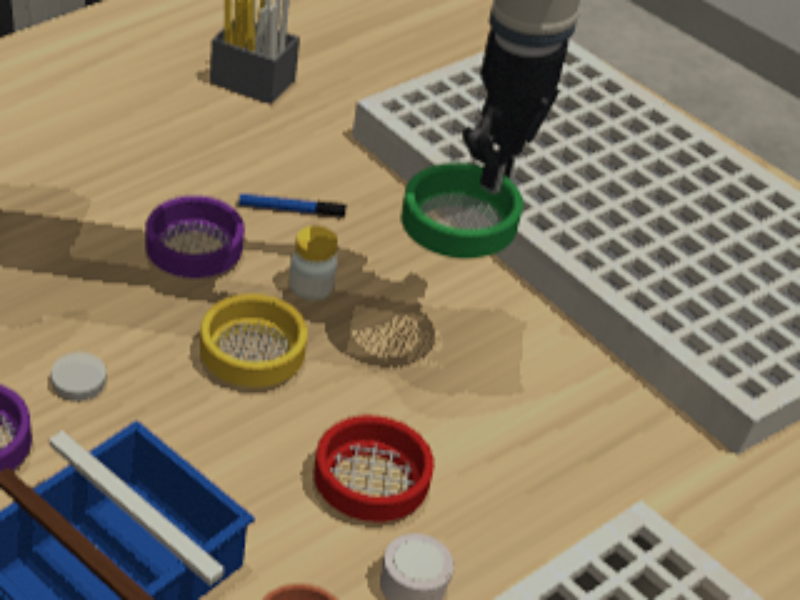

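```bash
cat > held.py <<'E'
import sys
from h import *
k,g=sys.argv[1],float(sys.argv[2]); S=[]
for n in ("wrist","top","scene"):
    p=cams.read_camera(n); s=telemetry.state()["eef_pos"]; S.append(s); z0=s[2]-g
    for d in cams.silhouettes(p,k)[:3]:
        try: f,a=fit_ring(p,d["region"],z0)
        except Exception as e: continue
        if np.hypot(*(f-s[:2]))<110: print(n,round(d["score"],2),"centre-TCP",(f-s[:2]).round(1),round(a,3),"tcp",s.round(1))
E
python3 held.py sieve_fine 35
```

```text
wrist 0.93 centre-TCP [ 14.2 -51.6] 0.861 tcp [480.  502.  194.3]
top 0.97 centre-TCP [ 19.4 -64.2] 0.681 tcp [479.4 501.4 191. ]
```

View pics/w5.png

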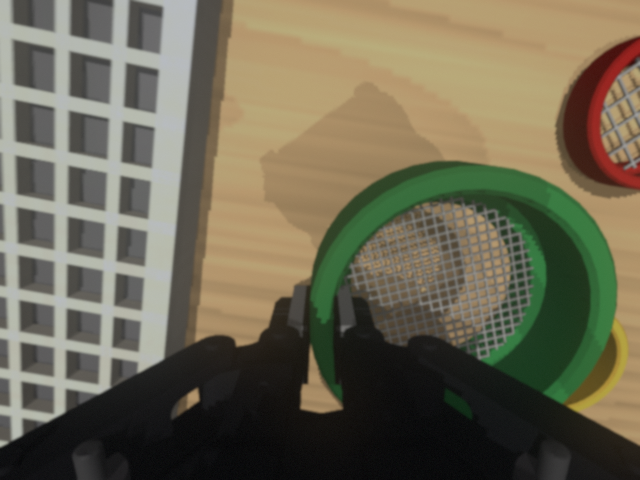

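```bash
python3 - <<'E'
from h import *
p=cams.read_camera("wrist"); s=telemetry.state()["eef_pos"]; print(s)
d=cams.silhouettes(p,"sieve_fine")[0]; h=mhull(d["region"]); h=h[(h[:,1]<330)]
def res(v,pts):
    m=hull(p,np.c_[v[0]+60*np.cos(t),v[1]+60*np.sin(t),0*t+v[2]])
    return [cv2.pointPolygonTest(m.reshape(-1,1,2),tuple(map(float,q)),True) for q in pts]
for pts in(h,np.array([[455,161],[617,285],[311,285],[340,225],[560,190],[600,350]])):
    r=least_squares(res,[s[0]+8,s[1]-54,s[2]+9],args=(pts,),diff_step=1e-4); print((r.x-s).round(1),np.abs(r.fun).max().round(1))
E
python3 plan.py 549,18.5,190,-81.5
```

```text
[479.53353132 501.50244276 191.51187886]
[  9.4 -50.5   6.7] 8.5
[  8.2 -52.7   4.8] 3.2
at [479.6 501.6 192. ] phi -81.3 tilt 0.14 t 21.2833 w 0.10683986852236388 q6 2.18
549,18.5,190,-81.5 shift [-0.45 48.8   0.2 ] rows 13 each [-0.03  3.75  0.02] | then rz 0.004 rows 1 each 0.0035
```

move_arm([
  {"tx": -0.03, "ty": 3.75, "tz": 0, "rx": 0, "ry": 0, "rz": 0, "fingers": 1},
  {"tx": -0.03, "ty": 3.75, "tz": 0, "rx": 0, "ry": 0, "rz": 0, "fingers": 1},
  {"tx": -0.03, "ty": 3.75, "tz": 0, "rx": 0, "ry": 0, "rz": 0, "fingers": 1},
  {"tx": -0.03, "ty": 3.75, "tz": 0, "rx": 0, "ry": 0, "rz": 0, "fingers": 1},
  {"tx": -0.03, "ty": 3.75, "tz": 0, "rx": 0, "ry": 0, "rz": 0, "fingers": 1},
  {"tx": -0.03, "ty": 3.75, "tz": 0, "rx": 0, "ry": 0, "rz": 0, "fingers": 1},
  {"tx": -0.03, "ty": 3.75, "tz": 0, "rx": 0, "ry": 0, "rz": 0, "fingers": 1},
  {"tx": -0.03, "ty": 3.75, "tz": 0, "rx": 0, "ry": 0, "rz": 0, "fingers": 1},
  {"tx": -0.03, "ty": 3.75, "tz": 0, "rx": 0, "ry": 0, "rz": 0, "fingers": 1},
  {"tx": -0.03, "ty": 3.75, "tz": 0, "rx": 0, "ry": 0, "rz": 0, "fingers": 1},
  {"tx": -0.03, "ty": 3.75, "tz": 0, "rx": 0, "ry": 0, "rz": 0, "fingers": 1},
  {"tx": -0.03, "ty": 3.75, "tz": 0, "rx": 0, "ry": 0, "rz": 0, "fingers": 1},
  {"tx": -0.03, "ty": 3.8, "tz": 0, "rx": 0, "ry": 0, "rz": 0, "fingers": 1},
  {"tx": 0, "ty": 0, "tz": 2, "rx": 0, "ry": 0, "rz": 0, "fingers": 1},
  {"tx": 0, "ty": 0, "tz": 2, "rx": 0, "ry": 0, "rz": 0, "fingers": 1},
  {"tx": 0, "ty": 0, "tz": 1, "rx": 0, "ry": 0, "rz": 0, "fingers": 1},
  {"tx": 0, "ty": 0, "tz": 0, "rx": 0, "ry": 0, "rz": 0, "fingers": 1},
  {"tx": 0, "ty": 0, "tz": 0, "rx": 0, "ry": 0, "rz": 0, "fingers": 1},
  {"tx": 0, "ty": 0, "tz": 0, "rx": 0, "ry": 0, "rz": 0, "fingers": 1},
])

```text
time: 22.87
eef_pos: [550.3, 19.4, 144.8]
orientation: [0.0, 0.997, 0.076, 0.001]
wrist_force: [-0.1, -0.2, -0.5]
grip_width: 0.107
grip_force: 47.7
```

```bash
python3 plan.py 549,18.2,127,-81.5
```

```text
at [550.3  19.4 144.8] phi -81.24 tilt 0.08 t 22.8667 w 0.10715155878903139 q6 1.39
549,18.2,127,-81.5 shift [-0.15  0.1   1.78] rows 1 each [-0.15  0.1   1.78] | then rz 0.004 rows 1 each 0.0045
```

move_arm([
  {"tx": -0.15, "ty": 0.1, "tz": 0.7, "rx": 0, "ry": 0, "rz": 0, "fingers": 1},
  {"tx": 0, "ty": 0, "tz": 0.5, "rx": 0, "ry": 0, "rz": 0, "fingers": 1},
  {"tx": 0, "ty": 0, "tz": 0.2, "rx": 0, "ry": 0, "rz": 0, "fingers": 1},
  {"tx": 0, "ty": 0, "tz": 0, "rx": 0, "ry": 0, "rz": 0, "fingers": 1},
  {"tx": 0, "ty": 0, "tz": 0, "rx": 0, "ry": 0, "rz": 0, "fingers": 1},
  {"tx": 0, "ty": 0, "tz": 0, "rx": 0, "ry": 0, "rz": 0, "fingers": 1},
])

```text
time: 23.37
eef_pos: [548.7, 17.7, 129.8]
orientation: [0.0, 0.997, 0.076, 0.0]
wrist_force: [0.6, -0.2, -0.1]
grip_width: 0.107
grip_force: 47.6
```

move_arm([
  {"tx": 0, "ty": 0, "tz": 0.2, "rx": 0, "ry": 0, "rz": 0, "fingers": 1},
  {"tx": 0, "ty": 0, "tz": 0.1, "rx": 0, "ry": 0, "rz": 0, "fingers": 1},
  {"tx": 0, "ty": 0, "tz": 0, "rx": 0, "ry": 0, "rz": 0, "fingers": 1},
  {"tx": 0, "ty": 0, "tz": 0, "rx": 0, "ry": 0, "rz": 0, "fingers": 1},
])

```text
time: 23.7
eef_pos: [548.9, 17.8, 128.2]
orientation: [0.0, 0.997, 0.076, 0.001]
wrist_force: [-1.7, 1.3, 6.0]
grip_width: 0.108
grip_force: 48.5
```

move_arm([
  {"tx": 0, "ty": 0, "tz": 0, "rx": 0, "ry": 0, "rz": 0, "fingers": 0.5},
  {"tx": 0, "ty": 0, "tz": 0, "rx": 0, "ry": 0, "rz": 0, "fingers": 0.3},
  {"tx": 0, "ty": 0, "tz": 0, "rx": 0, "ry": 0, "rz": 0, "fingers": 0.2},
  {"tx": 0, "ty": 0, "tz": 0, "rx": 0, "ry": 0, "rz": 0, "fingers": 0.2},
  {"tx": 0, "ty": 0, "tz": -2, "rx": 0, "ry": 0, "rz": 0, "fingers": 0.2},
  {"tx": 0, "ty": 0, "tz": -3, "rx": 0, "ry": 0, "rz": 0, "fingers": 0},
  {"tx": 0, "ty": 0, "tz": -3, "rx": 0, "ry": 0, "rz": 0, "fingers": 0},
  {"tx": 0, "ty": 0, "tz": 0, "rx": 0, "ry": 0, "rz": 0, "fingers": 0},
])

```text
time: 24.37
eef_pos: [550.6, 17.7, 213.8]
orientation: [0.001, 0.997, 0.076, 0.005]
wrist_force: [1.0, -0.6, 0.9]
grip_width: 0.503
grip_force: 0.0
```

```bash
python3 plan.py 382.4,322.6,205,-81.5
```

```text
at [550.6  17.7 213.8] phi -81.3 tilt 0.59 t 24.3667 w 0.5031869764873812 q6 1.39
382.4,322.6,205,-81.5 shift [-12.01 -32.69   0.88] rows 10 each [-1.2  -3.27  0.09] | then rz 0.004 rows 1 each 0.0035
```

move_arm([
  {"tx": -1.2, "ty": -3.27, "tz": 0, "rx": 0, "ry": 0, "rz": 0, "fingers": 0},
  {"tx": -1.2, "ty": -3.27, "tz": 0, "rx": 0, "ry": 0, "rz": 0, "fingers": 0},
  {"tx": -1.2, "ty": -3.27, "tz": 0, "rx": 0, "ry": 0, "rz": 0, "fingers": 0},
  {"tx": -1.2, "ty": -3.27, "tz": 0, "rx": 0, "ry": 0, "rz": 0, "fingers": 0},
  {"tx": -1.2, "ty": -3.27, "tz": 0, "rx": 0, "ry": 0, "rz": 0, "fingers": 0},
  {"tx": -1.2, "ty": -3.27, "tz": 0, "rx": 0, "ry": 0, "rz": 0, "fingers": 0},
  {"tx": -1.2, "ty": -3.27, "tz": 0, "rx": 0, "ry": 0, "rz": 0, "fingers": 0},
  {"tx": -1.2, "ty": -3.27, "tz": 0, "rx": 0, "ry": 0, "rz": 0, "fingers": 0},
  {"tx": -1.2, "ty": -3.27, "tz": 0, "rx": 0, "ry": 0, "rz": 0, "fingers": 0},
  {"tx": -1.2, "ty": -3.27, "tz": 0, "rx": 0, "ry": 0, "rz": 0, "fingers": 0},
  {"tx": 0, "ty": 0, "tz": 4, "rx": 0, "ry": 0, "rz": 0, "fingers": 0},
  {"tx": 0, "ty": 0, "tz": 4, "rx": 0, "ry": 0, "rz": 0, "fingers": 0},
  {"tx": 0, "ty": 0, "tz": 3, "rx": 0, "ry": 0, "rz": 0, "fingers": 0},
  {"tx": 0, "ty": 0, "tz": 0, "rx": 0, "ry": 0, "rz": 0, "fingers": 0},
  {"tx": 0, "ty": 0, "tz": 0, "rx": 0, "ry": 0, "rz": 0, "fingers": 0},
  {"tx": 0, "ty": 0, "tz": 0, "rx": 0, "ry": 0, "rz": 0, "fingers": 0},
])

```text
time: 25.7
eef_pos: [381.4, 323.2, 98.8]
orientation: [-0.001, 0.997, 0.076, 0.001]
wrist_force: [1.3, 0.0, 0.9]
grip_width: 0.501
grip_force: 0.0
```

```bash
python3 plan.py 382.4,322.6,33,-81.5; python3 - <<'E'
from h import *
for n in("top","scene"):
    q=cams.read_camera(n)
    for k,z in(("sieve_fine",92),("sieve_medium",0),("sieve_coarse",0)):
        for d in cams.silhouettes(q,k)[:3]:
            f,a=fit_ring(q,d["region"],z); print(n,k,round(d["score"],2),f.round(1),round(a,3))
    if n=="top": cv2.imwrite("pics/t6c.png",cv2.resize(q["pixels"][150:270,280:440,::-1],(800,600),interpolation=cv2.INTER_CUBIC))
E
```

```text
at [381.4 323.2  98.8] phi -81.32 tilt 0.16 t 25.7 w 0.5011652764725743 q6 2.05
382.4,322.6,33,-81.5 shift [0.09 0.08 6.58] rows 2 each [0.05 0.04 3.29] | then rz 0.003 rows 1 each 0.0032
top sieve_fine 0.83 [557.7 -35.6] 0.963
top sieve_fine 0.55 [ 742.5 -173.9] 0.599
top sieve_medium 0.89 [248.4 328.5] 0.155
top sieve_medium 0.89 [335.8 -59.2] 0.969
top sieve_medium 0.59 [399.2 258.5] 0.688
top sieve_coarse 0.55 [610.7 258.9] 0.982
scene sieve_fine 0.58 [554.5 -37.9] 0.965
scene sieve_medium 0.77 [332.7 -62.3] 0.968
scene sieve_medium 0.63 [388.4 267.2] 0.905
scene sieve_medium 0.58 [203.6 316.2] 0.932
scene sieve_coarse 0.57 [607.4 256.2] 0.921
```

View pics/t6c.png

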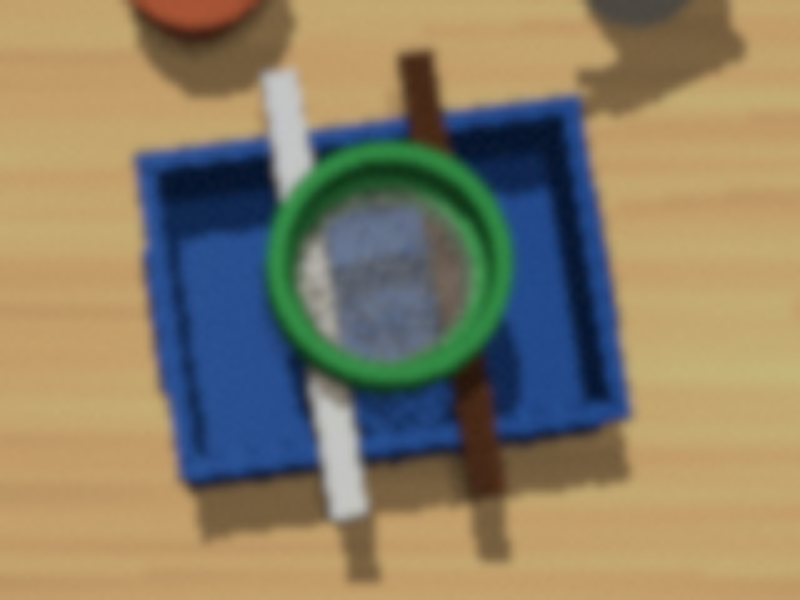

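move_arm([
  {"tx": 0.05, "ty": 0.07, "tz": 3.4, "rx": 0, "ry": 0, "rz": 0, "fingers": 0},
  {"tx": 0, "ty": 0, "tz": 2.2, "rx": 0, "ry": 0, "rz": 0, "fingers": 0},
  {"tx": 0, "ty": 0, "tz": 0.9, "rx": 0, "ry": 0, "rz": 0, "fingers": 0},
  {"tx": 0, "ty": 0, "tz": 0, "rx": 0, "ry": 0, "rz": 0, "fingers": 0},
  {"tx": 0, "ty": 0, "tz": 0, "rx": 0, "ry": 0, "rz": 0, "fingers": 0.4},
  {"tx": 0, "ty": 0, "tz": 0, "rx": 0, "ry": 0, "rz": 0, "fingers": 0.6},
  {"tx": 0, "ty": 0, "tz": 0, "rx": 0, "ry": 0, "rz": 0, "fingers": 1},
  {"tx": 0, "ty": 0, "tz": 0, "rx": 0, "ry": 0, "rz": 0, "fingers": 1},
  {"tx": 0, "ty": 0, "tz": 0, "rx": 0, "ry": 0, "rz": 0, "fingers": 1},
  {"tx": 0, "ty": 0, "tz": 0, "rx": 0, "ry": 0, "rz": 0, "fingers": 1},
  {"tx": 0, "ty": 0, "tz": 0, "rx": 0, "ry": 0, "rz": 0, "fingers": 1},
  {"tx": 0, "ty": 0, "tz": 0, "rx": 0, "ry": 0, "rz": 0, "fingers": 1},
])

```text
time: 27.1
eef_pos: [382.1, 323.0, 33.6]
orientation: [-0.001, 0.997, 0.076, 0.001]
wrist_force: [-0.4, 0.6, 5.9]
grip_width: 0.108
grip_force: 48.5
```

move_arm([
  {"tx": 0, "ty": 0, "tz": -1, "rx": 0, "ry": 0, "rz": 0, "fingers": 1},
  {"tx": 0, "ty": 0, "tz": -3, "rx": 0, "ry": 0, "rz": 0, "fingers": 1},
  {"tx": 0, "ty": 0, "tz": -4, "rx": 0, "ry": 0, "rz": 0, "fingers": 1},
  {"tx": 0, "ty": 0, "tz": -4, "rx": 0, "ry": 0, "rz": 0, "fingers": 1},
  {"tx": 0, "ty": 0, "tz": -4, "rx": 0, "ry": 0, "rz": 0, "fingers": 1},
  {"tx": 0, "ty": 0, "tz": -3, "rx": 0, "ry": 0, "rz": 0, "fingers": 1},
  {"tx": 0, "ty": 0, "tz": 0, "rx": 0, "ry": 0, "rz": 0, "fingers": 1},
  {"tx": 0, "ty": 0, "tz": 0, "rx": 0, "ry": 0, "rz": 0, "fingers": 1},
  {"tx": 0, "ty": 0, "tz": 0, "rx": 0, "ry": 0, "rz": 0, "fingers": 1},
])

```text
time: 27.85
eef_pos: [380.9, 322.0, 220.9]
orientation: [0.0, 0.997, 0.076, -0.0]
wrist_force: [-0.7, 0.9, -1.6]
grip_width: 0.111
grip_force: 48.1
```

```bash
python3 plan.py 548.8,17.8,225,-81.5; python3 held.py sieve_medium 35;  python3 - <<'E'
from h import *
p=cams.read_camera("wrist"); cv2.imwrite("pics/w7.png",p["pixels"][:,:,::-1])
E
```

```text
at [380.9 322.  220.9] phi -81.3 tilt 0.06 t 27.85 w 0.11125038002146184 q6 2.05
548.8,17.8,225,-81.5 shift [12.   32.61 -0.41] rows 10 each [ 1.2   3.26 -0.04] | then rz 0.004 rows 1 each 0.0035
wrist 0.97 centre-TCP [ 13.3 -52.7] 0.871 tcp [380.6 321.8 219.9]
wrist 0.95 centre-TCP [-46.2  -5.3] 0.013 tcp [380.6 321.8 219.9]
top 0.61 centre-TCP [ 19.1 -65.7] 0.68 tcp [380.5 321.7 219.4]
scene 0.81 centre-TCP [  5.7 -55.4] 0.942 tcp [380.7 321.8 219.9]
```

View pics/w7.png

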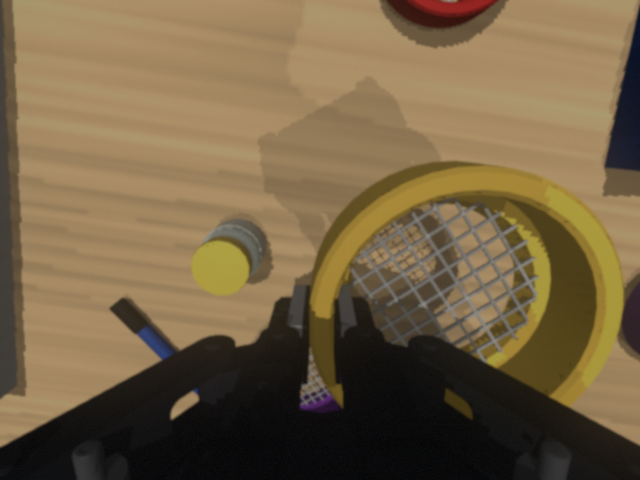

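move_arm([
  {"tx": 1.2, "ty": 3.26, "tz": 0, "rx": 0, "ry": 0, "rz": 0, "fingers": 1},
  {"tx": 1.2, "ty": 3.26, "tz": 0, "rx": 0, "ry": 0, "rz": 0, "fingers": 1},
  {"tx": 1.2, "ty": 3.26, "tz": 0, "rx": 0, "ry": 0, "rz": 0, "fingers": 1},
  {"tx": 1.2, "ty": 3.26, "tz": 0, "rx": 0, "ry": 0, "rz": 0, "fingers": 1},
  {"tx": 1.2, "ty": 3.26, "tz": 0, "rx": 0, "ry": 0, "rz": 0, "fingers": 1},
  {"tx": 1.2, "ty": 3.26, "tz": 0, "rx": 0, "ry": 0, "rz": 0, "fingers": 1},
  {"tx": 1.2, "ty": 3.26, "tz": 0, "rx": 0, "ry": 0, "rz": 0, "fingers": 1},
  {"tx": 1.2, "ty": 3.26, "tz": 0, "rx": 0, "ry": 0, "rz": 0, "fingers": 1},
  {"tx": 1.2, "ty": 3.26, "tz": 0, "rx": 0, "ry": 0, "rz": 0, "fingers": 1},
  {"tx": 1.2, "ty": 3.26, "tz": 0, "rx": 0, "ry": 0, "rz": 0, "fingers": 1},
  {"tx": 0, "ty": 0, "tz": 2, "rx": 0, "ry": 0, "rz": 0, "fingers": 1},
  {"tx": 0, "ty": 0, "tz": 1.5, "rx": 0, "ry": 0, "rz": 0, "fingers": 1},
  {"tx": 0, "ty": 0, "tz": 0, "rx": 0, "ry": 0, "rz": 0, "fingers": 1},
  {"tx": 0, "ty": 0, "tz": 0, "rx": 0, "ry": 0, "rz": 0, "fingers": 1},
  {"tx": 0, "ty": 0, "tz": 0, "rx": 0, "ry": 0, "rz": 0, "fingers": 1},
])

```text
time: 29.45
eef_pos: [549.1, 18.4, 187.4]
orientation: [0.0, 0.997, 0.076, 0.0]
wrist_force: [0.1, 0.6, -0.7]
grip_width: 0.11
grip_force: 48.3
```

```bash
python3 plan.py 549,18,160,-81.5;  python3 held.py sieve_medium 34
```

```text
at [549.1  18.4 187.4] phi -81.27 tilt 0.04 t 29.45 w 0.10992432765306338 q6 1.39
549,18,160,-81.5 shift [-0.02  0.03  2.74] rows 1 each [-0.02  0.03  2.74] | then rz 0.004 rows 1 each 0.0041
wrist 0.74 centre-TCP [ 13.6 -51.5] 0.847 tcp [549.4  18.4 188. ]
wrist 0.51 centre-TCP [-46.7  -9.6] 0.004 tcp [549.4  18.4 188. ]
top 0.68 centre-TCP [-32.  -32.1] 0.154 tcp [549.4  18.5 188.1]
scene 0.59 centre-TCP [  7.8 -56.8] 0.905 tcp [549.3  18.4 187.7]
```

move_arm([
  {"tx": 0, "ty": 0.03, "tz": 0.8, "rx": 0, "ry": 0, "rz": 0, "fingers": 1},
  {"tx": 0, "ty": 0, "tz": 0.8, "rx": 0, "ry": 0, "rz": 0, "fingers": 1},
  {"tx": 0, "ty": 0, "tz": 0.5, "rx": 0, "ry": 0, "rz": 0, "fingers": 1},
  {"tx": 0, "ty": 0, "tz": 0.3, "rx": 0, "ry": 0, "rz": 0, "fingers": 1},
  {"tx": 0, "ty": 0, "tz": 0, "rx": 0, "ry": 0, "rz": 0, "fingers": 1},
  {"tx": 0, "ty": 0, "tz": 0, "rx": 0, "ry": 0, "rz": 0, "fingers": 1},
])

```text
time: 30.25
eef_pos: [548.9, 17.8, 162.1]
orientation: [-0.0, 0.997, 0.076, -0.0]
wrist_force: [-0.3, -1.2, -0.3]
grip_width: 0.11
grip_force: 48.3
```

move_arm([
  {"tx": 0, "ty": 0, "tz": 0.2, "rx": 0, "ry": 0, "rz": 0, "fingers": 1},
  {"tx": 0, "ty": 0, "tz": 0.1, "rx": 0, "ry": 0, "rz": 0, "fingers": 1},
  {"tx": 0, "ty": 0, "tz": 0, "rx": 0, "ry": 0, "rz": 0, "fingers": 1},
  {"tx": 0, "ty": 0, "tz": 0, "rx": 0, "ry": 0, "rz": 0, "fingers": 1},
])

```text
time: 30.58
eef_pos: [549.2, 17.8, 159.9]
orientation: [0.0, 0.997, 0.076, 0.0]
wrist_force: [0.8, -0.4, -1.1]
grip_width: 0.113
grip_force: 48.4
```

move_arm([
  {"tx": 0, "ty": 0, "tz": 0.1, "rx": 0, "ry": 0, "rz": 0, "fingers": 1},
  {"tx": 0, "ty": 0, "tz": 0.1, "rx": 0, "ry": 0, "rz": 0, "fingers": 1},
  {"tx": 0, "ty": 0, "tz": 0, "rx": 0, "ry": 0, "rz": 0, "fingers": 1},
  {"tx": 0, "ty": 0, "tz": 0, "rx": 0, "ry": 0, "rz": 0, "fingers": 1},
])

```text
time: 30.92
eef_pos: [549.4, 18.0, 159.7]
orientation: [-0.0, 0.997, 0.076, 0.001]
wrist_force: [-2.7, 1.3, 7.0]
grip_width: 0.108
grip_force: 49.1
```

move_arm([
  {"tx": 0, "ty": 0, "tz": 0, "rx": 0, "ry": 0, "rz": 0, "fingers": 0.5},
  {"tx": 0, "ty": 0, "tz": 0, "rx": 0, "ry": 0, "rz": 0, "fingers": 0.3},
  {"tx": 0, "ty": 0, "tz": 0, "rx": 0, "ry": 0, "rz": 0, "fingers": 0.2},
  {"tx": 0, "ty": 0, "tz": 0, "rx": 0, "ry": 0, "rz": 0, "fingers": 0.2},
  {"tx": 0, "ty": 0, "tz": -2, "rx": 0, "ry": 0, "rz": 0, "fingers": 0.2},
  {"tx": 0, "ty": 0, "tz": -3, "rx": 0, "ry": 0, "rz": 0, "fingers": 0},
  {"tx": 0, "ty": 0, "tz": -3, "rx": 0, "ry": 0, "rz": 0, "fingers": 0},
  {"tx": 0, "ty": 0, "tz": 0, "rx": 0, "ry": 0, "rz": 0, "fingers": 0},
  {"tx": 0, "ty": 0, "tz": 0, "rx": 0, "ry": 0, "rz": 0, "fingers": 0},
  {"tx": 0, "ty": 0, "tz": 0, "rx": 0, "ry": 0, "rz": 0, "fingers": 0},
])

```text
time: 31.75
eef_pos: [549.1, 17.8, 236.9]
orientation: [-0.0, 0.997, 0.076, -0.0]
wrist_force: [-0.2, -0.8, 0.2]
grip_width: 0.503
grip_force: 0.0
```

```bash
python3 plan.py 602.4,312.6,240,-81.5
```

```text
at [549.1  17.8 236.9] phi -81.3 tilt 0.03 t 31.75 w 0.503061303478019 q6 1.39
602.4,312.6,240,-81.5 shift [  9.73 -28.33  -0.31] rows 8 each [ 1.22 -3.54 -0.04] | then rz 0.004 rows 1 each 0.0036
```

move_arm([
  {"tx": 1.22, "ty": -3.54, "tz": 0, "rx": 0, "ry": 0, "rz": 0, "fingers": 0},
  {"tx": 1.22, "ty": -3.54, "tz": 0, "rx": 0, "ry": 0, "rz": 0, "fingers": 0},
  {"tx": 1.22, "ty": -3.54, "tz": 0, "rx": 0, "ry": 0, "rz": 0, "fingers": 0},
  {"tx": 1.22, "ty": -3.54, "tz": 0, "rx": 0, "ry": 0, "rz": 0, "fingers": 0},
  {"tx": 1.22, "ty": -3.54, "tz": 0, "rx": 0, "ry": 0, "rz": 0, "fingers": 0},
  {"tx": 1.22, "ty": -3.54, "tz": 0, "rx": 0, "ry": 0, "rz": 0, "fingers": 0},
  {"tx": 1.22, "ty": -3.54, "tz": 0, "rx": 0, "ry": 0, "rz": 0, "fingers": 0},
  {"tx": 1.22, "ty": -3.54, "tz": 0, "rx": 0, "ry": 0, "rz": 0, "fingers": 0},
  {"tx": 0, "ty": 0, "tz": 4, "rx": 0, "ry": 0, "rz": 0, "fingers": 0},
  {"tx": 0, "ty": 0, "tz": 4, "rx": 0, "ry": 0, "rz": 0, "fingers": 0},
  {"tx": 0, "ty": 0, "tz": 4, "rx": 0, "ry": 0, "rz": 0, "fingers": 0},
  {"tx": 0, "ty": 0, "tz": 2, "rx": 0, "ry": 0, "rz": 0, "fingers": 0},
  {"tx": 0, "ty": 0, "tz": 0, "rx": 0, "ry": 0, "rz": 0, "fingers": 0},
  {"tx": 0, "ty": 0, "tz": 0, "rx": 0, "ry": 0, "rz": 0, "fingers": 0},
  {"tx": 0, "ty": 0, "tz": 0, "rx": 0, "ry": 0, "rz": 0, "fingers": 0},
])

```text
time: 33.0
eef_pos: [603.2, 312.7, 99.1]
orientation: [-0.0, 0.997, 0.076, 0.001]
wrist_force: [0.2, 1.2, 0.7]
grip_width: 0.498
grip_force: 0.0
```

```bash
python3 plan.py 602.4,312.6,34,-81.5; python3 - <<'E'
from h import *
for n in("top","scene"):
    q=cams.read_camera(n)
    for k,z in(("sieve_medium",126),("sieve_fine",92)):
        for d in cams.silhouettes(q,k)[:3]:
            f,a=fit_ring(q,d["region"],z)
            if np.hypot(*(f-[557,-36]))<60: print(n,k,round(d["score"],2),f.round(1),round(a,3))
E
```

```text
at [603.2 312.7  99.1] phi -81.3 tilt 0.1 t 33.0 w 0.49791705433026584 q6 1.85
602.4,312.6,34,-81.5 shift [-0.08 -0.01  6.51] rows 2 each [-0.04 -0.    3.26] | then rz 0.003 rows 1 each 0.0034
top sieve_medium 0.76 [558.6 -35.5] 0.919
top sieve_fine 0.67 [588.  -53.3] 0.005
scene sieve_medium 0.66 [555.8 -37.1] 0.923
scene sieve_fine 0.6 [585.1 -55.8] 0.389
```

Yellow is over green and centred. Grasp red.

move_arm([
  {"tx": -0.07, "ty": 0, "tz": 3.4, "rx": 0, "ry": 0, "rz": 0, "fingers": 0},
  {"tx": 0, "ty": 0, "tz": 2.2, "rx": 0, "ry": 0, "rz": 0, "fingers": 0},
  {"tx": 0, "ty": 0, "tz": 0.9, "rx": 0, "ry": 0, "rz": 0, "fingers": 0},
  {"tx": 0, "ty": 0, "tz": 0, "rx": 0, "ry": 0, "rz": 0, "fingers": 0},
  {"tx": 0, "ty": 0, "tz": 0, "rx": 0, "ry": 0, "rz": 0, "fingers": 0.4},
  {"tx": 0, "ty": 0, "tz": 0, "rx": 0, "ry": 0, "rz": 0, "fingers": 0.6},
  {"tx": 0, "ty": 0, "tz": 0, "rx": 0, "ry": 0, "rz": 0, "fingers": 1},
  {"tx": 0, "ty": 0, "tz": 0, "rx": 0, "ry": 0, "rz": 0, "fingers": 1},
  {"tx": 0, "ty": 0, "tz": 0, "rx": 0, "ry": 0, "rz": 0, "fingers": 1},
  {"tx": 0, "ty": 0, "tz": 0, "rx": 0, "ry": 0, "rz": 0, "fingers": 1},
  {"tx": 0, "ty": 0, "tz": 0, "rx": 0, "ry": 0, "rz": 0, "fingers": 1},
  {"tx": 0, "ty": 0, "tz": 0, "rx": 0, "ry": 0, "rz": 0, "fingers": 1},
])

```text
time: 34.3
eef_pos: [603.2, 312.9, 35.2]
orientation: [-0.001, 0.997, 0.076, 0.002]
wrist_force: [0.6, -1.1, 6.6]
grip_width: 0.109
grip_force: 49.4
```

move_arm([
  {"tx": 0, "ty": 0, "tz": -1, "rx": 0, "ry": 0, "rz": 0, "fingers": 1},
  {"tx": 0, "ty": 0, "tz": -3, "rx": 0, "ry": 0, "rz": 0, "fingers": 1},
  {"tx": 0, "ty": 0, "tz": -4, "rx": 0, "ry": 0, "rz": 0, "fingers": 1},
  {"tx": 0, "ty": 0, "tz": -4, "rx": 0, "ry": 0, "rz": 0, "fingers": 1},
  {"tx": 0, "ty": 0, "tz": -4, "rx": 0, "ry": 0, "rz": 0, "fingers": 1},
  {"tx": 0, "ty": 0, "tz": -4, "rx": 0, "ry": 0, "rz": 0, "fingers": 1},
  {"tx": 0, "ty": 0, "tz": -3, "rx": 0, "ry": 0, "rz": 0, "fingers": 1},
  {"tx": 0, "ty": 0, "tz": 0, "rx": 0, "ry": 0, "rz": 0, "fingers": 1},
  {"tx": 0, "ty": 0, "tz": 0, "rx": 0, "ry": 0, "rz": 0, "fingers": 1},
  {"tx": 0, "ty": 0, "tz": 0, "rx": 0, "ry": 0, "rz": 0, "fingers": 1},
])

```text
time: 35.13
eef_pos: [601.8, 312.3, 261.6]
orientation: [0.0, 0.997, 0.076, -0.001]
wrist_force: [0.7, -0.2, -2.2]
grip_width: 0.11
grip_force: 48.5
```

```bash
python3 plan.py 549.2,18,262,-81.5; python3 held.py sieve_coarse 34
```

```text
at [601.8 312.3 261.6] phi -81.29 tilt 0.08 t 35.1333 w 0.10996094787587227 q6 1.85
549.2,18,262,-81.5 shift [-9.65 28.3  -0.04] rows 8 each [-1.21  3.54 -0.01] | then rz 0.004 rows 1 each 0.0036
wrist 0.75 centre-TCP [ 13.9 -51.5] 0.841 tcp [601.6 312.2 260.2]
top 0.74 centre-TCP [ 18.3 -75.7] 0.495 tcp [601.5 312.1 259.6]
scene 0.72 centre-TCP [  8.5 -58.4] 0.914 tcp [601.6 312.2 260.4]
```

move_arm([
  {"tx": -1.2, "ty": 3.54, "tz": 0, "rx": 0, "ry": 0, "rz": 0, "fingers": 1},
  {"tx": -1.2, "ty": 3.54, "tz": 0, "rx": 0, "ry": 0, "rz": 0, "fingers": 1},
  {"tx": -1.2, "ty": 3.54, "tz": 0, "rx": 0, "ry": 0, "rz": 0, "fingers": 1},
  {"tx": -1.2, "ty": 3.54, "tz": 0, "rx": 0, "ry": 0, "rz": 0, "fingers": 1},
  {"tx": -1.2, "ty": 3.54, "tz": 0, "rx": 0, "ry": 0, "rz": 0, "fingers": 1},
  {"tx": -1.2, "ty": 3.54, "tz": 0, "rx": 0, "ry": 0, "rz": 0, "fingers": 1},
  {"tx": -1.2, "ty": 3.54, "tz": 0, "rx": 0, "ry": 0, "rz": 0, "fingers": 1},
  {"tx": -1.2, "ty": 3.54, "tz": 0, "rx": 0, "ry": 0, "rz": 0, "fingers": 1},
  {"tx": 0, "ty": 0, "tz": 2, "rx": 0, "ry": 0, "rz": 0, "fingers": 1},
  {"tx": 0, "ty": 0, "tz": 1.8, "rx": 0, "ry": 0, "rz": 0, "fingers": 1},
  {"tx": 0, "ty": 0, "tz": 0, "rx": 0, "ry": 0, "rz": 0, "fingers": 1},
  {"tx": 0, "ty": 0, "tz": 0, "rx": 0, "ry": 0, "rz": 0, "fingers": 1},
  {"tx": 0, "ty": 0, "tz": 0, "rx": 0, "ry": 0, "rz": 0, "fingers": 1},
])

```text
time: 36.52
eef_pos: [550.1, 18.2, 225.4]
orientation: [0.0, 0.997, 0.076, 0.0]
wrist_force: [1.2, 0.2, -1.0]
grip_width: 0.11
grip_force: 48.7
```

```bash
python3 plan.py 549.2,18,196,-81.5; python3 held.py sieve_coarse 35
```

```text
at [550.1  18.2 225.4] phi -81.26 tilt 0.03 t 36.5167 w 0.11034452076062942 q6 1.39
549.2,18,196,-81.5 shift [-0.09  0.01  2.94] rows 1 each [-0.09  0.01  2.94] | then rz 0.004 rows 1 each 0.0041
wrist 0.65 centre-TCP [ 13.8 -51.1] 0.825 tcp [550.3  18.4 225.9]
top 0.84 centre-TCP [-34.4 -33.2] 0.129 tcp [550.4  18.4 226. ]
scene 0.94 centre-TCP [  7.5 -56.9] 0.941 tcp [550.3  18.3 225.6]
```

move_arm([
  {"tx": -0.09, "ty": 0.01, "tz": 1, "rx": 0, "ry": 0, "rz": 0, "fingers": 1},
  {"tx": 0, "ty": 0, "tz": 0.9, "rx": 0, "ry": 0, "rz": 0, "fingers": 1},
  {"tx": 0, "ty": 0, "tz": 0.6, "rx": 0, "ry": 0, "rz": 0, "fingers": 1},
  {"tx": 0, "ty": 0, "tz": 0.3, "rx": 0, "ry": 0, "rz": 0, "fingers": 1},
  {"tx": 0, "ty": 0, "tz": 0.1, "rx": 0, "ry": 0, "rz": 0, "fingers": 1},
  {"tx": 0, "ty": 0, "tz": 0, "rx": 0, "ry": 0, "rz": 0, "fingers": 1},
  {"tx": 0, "ty": 0, "tz": 0, "rx": 0, "ry": 0, "rz": 0, "fingers": 1},
])

```text
time: 37.4
eef_pos: [549.0, 17.7, 195.4]
orientation: [0.0, 0.997, 0.076, -0.0]
wrist_force: [-0.5, 0.7, -0.3]
grip_width: 0.106
grip_force: 48.8
```

move_arm([
  {"tx": 0, "ty": 0, "tz": 0.1, "rx": 0, "ry": 0, "rz": 0, "fingers": 1},
  {"tx": 0, "ty": 0, "tz": 0.1, "rx": 0, "ry": 0, "rz": 0, "fingers": 1},
  {"tx": 0, "ty": 0, "tz": 0, "rx": 0, "ry": 0, "rz": 0, "fingers": 1},
  {"tx": 0, "ty": 0, "tz": 0, "rx": 0, "ry": 0, "rz": 0, "fingers": 1},
])

```text
time: 37.73
eef_pos: [549.3, 17.8, 195.3]
orientation: [-0.0, 0.997, 0.076, 0.001]
wrist_force: [-2.1, 1.1, 6.3]
grip_width: 0.111
grip_force: 49.5
```

Contact at the expected height (195 = 160 + 35). Release and retreat.

move_arm([
  {"tx": 0, "ty": 0, "tz": 0, "rx": 0, "ry": 0, "rz": 0, "fingers": 0.5},
  {"tx": 0, "ty": 0, "tz": 0, "rx": 0, "ry": 0, "rz": 0, "fingers": 0.3},
  {"tx": 0, "ty": 0, "tz": 0, "rx": 0, "ry": 0, "rz": 0, "fingers": 0.2},
  {"tx": 0, "ty": 0, "tz": 0, "rx": 0, "ry": 0, "rz": 0, "fingers": 0.2},
  {"tx": 0, "ty": 0, "tz": -2, "rx": 0, "ry": 0, "rz": 0, "fingers": 0.2},
  {"tx": 0, "ty": 0, "tz": -3, "rx": 0, "ry": 0, "rz": 0, "fingers": 0},
  {"tx": 0, "ty": 0, "tz": -3, "rx": 0, "ry": 0, "rz": 0, "fingers": 0},
  {"tx": 0, "ty": -3.5, "tz": 0, "rx": 0, "ry": 0, "rz": 0, "fingers": 0},
  {"tx": 0, "ty": -3.5, "tz": 0, "rx": 0, "ry": 0, "rz": 0, "fingers": 0},
  {"tx": 0, "ty": -3.5, "tz": 0, "rx": 0, "ry": 0, "rz": 0, "fingers": 0},
  {"tx": 0, "ty": -3.5, "tz": 0, "rx": 0, "ry": 0, "rz": 0, "fingers": 0},
  {"tx": 0, "ty": -3.5, "tz": 0, "rx": 0, "ry": 0, "rz": 0, "fingers": 0},
  {"tx": 0, "ty": -3.5, "tz": 0, "rx": 0, "ry": 0, "rz": 0, "fingers": 0},
  {"tx": 0, "ty": -3.5, "tz": 0, "rx": 0, "ry": 0, "rz": 0, "fingers": 0},
  {"tx": 0, "ty": -3.5, "tz": 0, "rx": 0, "ry": 0, "rz": 0, "fingers": 0},
  {"tx": 0, "ty": 0, "tz": 0, "rx": 0, "ry": 0, "rz": 0, "fingers": 0},
])

```text
time: 39.07
eef_pos: [505.0, 299.8, 272.4]
orientation: [-0.001, 0.997, 0.079, -0.001]
wrist_force: [0.8, 0.9, -1.3]
grip_width: 0.499
grip_force: 0.0
```

```bash
python3 - <<'E'
from h import *
for n in("top","scene"):
    q=cams.read_camera(n)
    for k,z in(("sieve_coarse",160),):
        for d in cams.silhouettes(q,k)[:2]:
            f,a=fit_ring(q,d["region"],z); print(n,k,round(d["score"],2),f.round(1),round(a,3))
    if n=="top": m=cmask(q,"tub",(357,209),75); print(rect(q,m,80)); T=q["pixels"][90:290,270:470]
    else: S=q["pixels"][170:400,220:460]
    
cv2.imwrite("pics/end.png",np.hstack([cv2.resize(T,(400,400)),cv2.resize(S,(400,400))])[:,:,::-1])
E
```

```text
top sieve_coarse 0.87 [557.8 -35. ] 0.963
((544.6915283203125, 43.28388977050781), (167.87718200683594, 68.54676818847656), 8.380507469177246)
scene sieve_coarse 0.91 [555.5 -37.7] 0.944
```

View pics/end.png

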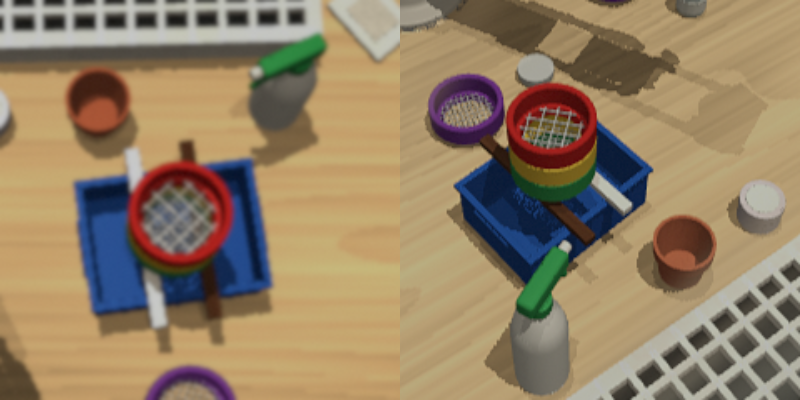

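The picture shows the stack (top view pixel about 180,215; scene about 552,140) level and nested green, yellow, red on both battens. The bystanders stand where they were.

```bash
python3 -c "
from cell import workorder
print(workorder.sign_off())"
```

```text
the job is handed in; nothing more can be done
None
```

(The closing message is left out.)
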